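# Pack the wood slices, slide the lid in and pin it shut

## Task

Put away the finished work: lay all the wood slices in the wooden case, then slide the lid into its grooves from the open end, fully home, and then lock it by pushing the wooden pin through the holes of both cheeks, from the robot's side, until its handle comes up against the cheek. Leave the varnish tin and the screwdriver where they are.

Things in the scene. Friction and masses are not known exactly. Their poses are not given: they have to be found in the camera images.
- case: fixed plywood sliding-lid pencil case, 76 mm wide (x), 176 mm long (y), 55 mm high; origin: centre of its underside; -x is the side towards the robot. The wall at the -y end is full height; the one at the +y end is only 39 mm high: the lid slides in there, towards -y
- case_in (a point): centre of the case's inner floor, 6 mm above its underside; the inside is 52 mm (x) by 160 mm (y), 34 mm deep below the lid; axes as the case
- case_mouth (a point): middle of the lid slot at the open end, at (0, 88, 44.75) mm in the case's frame. Each 12 mm long wall has a groove, 6 mm deep (64 mm from groove to groove), from 40 mm (ledge) to 49.5 mm above the underside, under a lip up to 55 mm. Two cheeks flank the mouth: 8 mm thick, 58 mm tall, y 84 to 114, inner faces at x -33 and +33, outer at -41 and +41 mm
- hole_near (a point): centre of the round 12 mm hole on the outer face of the cheek nearer the robot, at (-41, 98, 45) mm in the case's frame; the pin goes in here along the case's +x; axes as the case
- hole_far (a point): centre of the hole on the outer face of the farther cheek, at (41, 98, 45) mm in the case's frame
- lid: loose plywood lid panel, 60 mm (x) by 166 mm (y) by 6 mm; origin: centre of its underside; on its top at the centre a grip block 36 mm (x) by 12 mm (y) that rises from 6 to 33 mm above the underside. Both ends alike. Fully home its origin lies at about (0, 4, 40) mm in the case's frame
- pin: loose wooden locking pin, lying: square handle 44 mm (x) by 18 by 18 mm, origin at the centre of the handle's underside; from the handle's +x face a round shaft of 8 mm diameter and 92 mm length runs along +x, 9 mm above the underside, its end tapered to 4 mm
- pin_tip (a point): free end of the pin's shaft, at (114, 0, 9) mm in the pin's frame
- tin: small closed metal varnish tin standing on the desk, 52 mm diameter, 38 mm high; origin: centre of its underside; leave alone
- screwdriver: screwdriver lying on the desk, 160 mm long; origin about its middle; leave alone
- slice0: round wood slice with a burnt snowflake, 42 mm diameter, 10 mm thick, lying flat on a 2 mm cardboard sheet; origin: centre of its underside, z up; may be absent
- slice1: round wood slice with a burnt snowflake, 42 mm diameter, 10 mm thick, lying flat on a 2 mm cardboard sheet; origin: centre of its underside, z up; may be absent
- slice2: round wood slice with a burnt snowflake, 42 mm diameter, 10 mm thick, lying flat on a 2 mm cardboard sheet; origin: centre of its underside, z up; may be absent
- slice3: round wood slice with a burnt snowflake, 42 mm diameter, 10 mm thick, lying flat on a 2 mm cardboard sheet; origin: centre of its underside, z up; may be absent
- slice4: round wood slice with a burnt snowflake, 42 mm diameter, 10 mm thick, lying flat on a 2 mm cardboard sheet; origin: centre of its underside, z up; may be absent
- slice5: round wood slice with a burnt snowflake, 42 mm diameter, 10 mm thick, lying flat on a 2 mm cardboard sheet; origin: centre of its underside, z up; may be absent
There are look-alikes about, which are no part of the job. There is more than one size of the pin; the one meant has the size given above.

How it is judged:
By the outcome, as a careful person would: the job done as asked, in the order asked, and still so for the second after the job is handed in, with the robot touching nothing.
Of slice0, slice1, slice2, slice3, slice4, slice5 only 4 to 6 are there at a start; the rules pass over those that are not, and their reading is None.
At some moment in a run one of lid, pin, slice0, slice1, slice2, slice3, slice4, slice5 may be knocked a few centimetres aside while the robot is not near it.
Once in a run the grip may slacken for a moment while it holds something.
It also fails if it takes over 200 s, if anything falls off the work surface, if the arm or the gripper's body presses on something with over 40 N, if the wrist force passes 120 N, or if a joint passes its speed limit or range.

## Robot

A 6-joint arm with a two-finger parallel gripper is mounted at the origin on the work surface. World frame = base frame: x ahead of the robot, y to its left, z up, the work surface at z = 0. Lengths are in mm, angles in rad, forces in N, time in s.
With the tool pointing down it reaches from about 300 to 775 mm from the base axis. Payload 14.6 kg.
Tool frame: the origin (TCP) lies between the finger pads; the fingertips stand manip.nose_length ahead of it and the grasp point (between the pads) lies 11 mm behind it (manip.nose_length is the distance from the TCP to the fingertips, in mm); z points along the fingers, y is the line along which they close (so a half turn about z gives the same grasp; the last joint's range is limited). The gripper opens to 94 mm and grips with 3 to 60 N. Pads are 16 mm wide; open, the fingers measure 119 mm over their backs; the gripper's body (75 mm by 177 mm) begins 78 mm behind the grasp point.
Start: joints at [-1.32, 0.3, 1.521, -0, 1.321, -0.067], TCP at [171.855, -522.451, 186.146] pointing down, gripper open.
Joint ranges: [-3.03, 3.03], [-0.79, 2.21], [0.23, 2.52], [-1.04, 4.18], [0, 3.07], [-2.55, 2.55]. Speed limits (rad/s): [2.22, 2.22, 2.57, 3.14, 3.14, 3.14].

## Interface

Orientations are given as [roll, pitch, yaw] about the fixed x, y, z axes, in that order (R = Rz(yaw) Ry(pitch) Rx(roll)).
In Python, from cell import manip, cams, job gives the robot as it stands.
- The arm moves only by the tool jog_arm, never from a script. Its argument "commands" is a list of rows, each an object of numbers: "dx", "dy", "dz": the shift along the tool's x, y, z each as a share of 40 mm, from -1 to 1; "ax", "ay", "az": the turn, a rotation vector about the tool's x, y, z each as a share of 10 degrees, from -1 to 1; "gripper": the closure, from 0 (fully open) to 1 (shut). A call has 1 to 10 rows; each row shifts and turns the commanded pose from where the row before left it, along the tool's axes as they then stand; what a row does not reach is not made up. A row lasts 1/8 s, in which the tool goes at most 62.5 mm and 10.7 degrees, less where a joint would pass 70% of its speed; a pose out of reach is approached as far as the arm can. A call with a number of a shift or a turn outside -1 to 1 is refused whole. A call with a gripper value outside its range is refused whole. The fingers move at their own pace and stop on an object; "squeeze" is the grip in N (left out, the last holds). Time passes only in rows, so rows that do not move let the fingers close. It gives the time, the measured TCP pose, the force, the opening and the grip force at its end, in the units of the state.
- manip.read_state(): the state, without advancing time (a new reading comes with each control period).
- cams.camera(name): name is "scene" or "top"; returns a dict with "image" (480x640x3 uint8, red, green, blue), "fx", "fy", "cx", "cy" (pixels), "world_to_cam" (4x4, takes a point from world to camera coordinates). Camera axes: x right, y down, z forward; pixel columns grow to the right and rows downward; lengths in mm; the calibration is good to about 2 mm. A picture is of the moment at which its call begins. There is no depth.
- job.sign_off(): hands the job in; it is judged then, once.
The state is a dict: "clock": time; "joints": joint angles; "qd": joint speeds; "effort": joint torques, N m; "eef_pos": TCP position; "eef_rot": TCP orientation; "wrist_force": force on the tool from outside, world axes, zero at the start; "moment": the same for the moment, N m; "finger_gap": finger opening in mm; "finger_force": force on a finger pad.
Only numpy, scipy, OpenCV 4.12 (cv2) and the standard library are available. Lean on these libraries where they do the work, as an engineer would, in place of code of your own. Each camera call takes 0.05 s, during which the arm holds its last target. There are 200 camera calls.

## Working session

There is one attempt and no reset: what is moved stays moved. The work goes in short steps, Python scripts to look and compute and a tool call to move; the robot and the scene stay as the last step left them, time stands still between calls to the robot, and variables do not carry over. Pictures are saved under pics/ and viewed, at most 14 in all, crops included, and the job is handed in when it is done.

Besides the shell and the picture viewer there is one more tool, called after "Request:" as name([rows], argument=value, ...), one row to a line, values as JSON. jog_arm: Moves the arm, as the interface text tells. Shift numbers are shares of 40 mm and turn numbers shares of 10 degrees, none past 1 either way. Its arguments: {"type":"object","properties":{"commands":{"type":"array"},"squeeze":{"type":"number"}},"required":["commands"]}

```bash
ls; mkdir -p pics; python3 - <<'E'
from cell import manip,cams,job
import cv2,numpy as np
print(manip.read_state(), manip.nose_length)
for n in("scene","top"):
    c=cams.camera(n); cv2.imwrite(f"pics/{n}0.png",c["image"][:,:,::-1])
    print(n,c["fx"],c["fy"],c["cx"],c["cy"]);print(np.round(c["world_to_cam"],4).tolist())
E
```

```text
pics
{'clock': 0.0, 'joints': array([-1.31958415e+00,  3.00472921e-01,  1.52161677e+00, -1.31067462e-05,
        1.32069165e+00, -6.65895079e-02]), 'qd': array([-9.99293347e-04,  6.38400677e-04,  4.83423240e-04, -1.51726353e-03,
       -1.36793526e-03,  4.45937023e-05]), 'effort': array([ 9.25650675e-04, -5.31807804e+01, -3.52735877e+01,  7.08749355e-02,
        2.44231615e-02, -1.06952771e-04]), 'eef_pos': array([ 171.78817344, -522.16846938,  185.57025002]), 'eef_rot': array([-3.14040575e+00, -6.64287351e-05,  3.17804899e-01]), 'wrist_force': array([-0.49682191, -0.48669036,  0.50765244]), 'moment': array([ 0.01969784,  0.00156075, -0.01439029]), 'finger_force': 0.0, 'finger_gap': 94.08208376955392} 8.0
scene 615.7739019562268 615.7739019562268 312.84453778670274 246.11750493763634
[[0.6639, 0.7476, 0.0156, -364.4429], [0.541, -0.4658, -0.7003, -215.3652], [-0.5163, 0.4734, -0.7137, 1465.6087], [0.0, 0.0, 0.0, 1.0]]
top 606.3488633663567 606.3488633663567 319.7704489599405 247.27697722538824
[[0.0122, -0.9997, 0.0204, -3.847], [-0.9967, -0.0137, -0.0798, 536.9514], [0.08, -0.0194, -0.9966, 1218.5988], [0.0, 0.0, 0.0, 1.0]]
```

View pics/scene0.png

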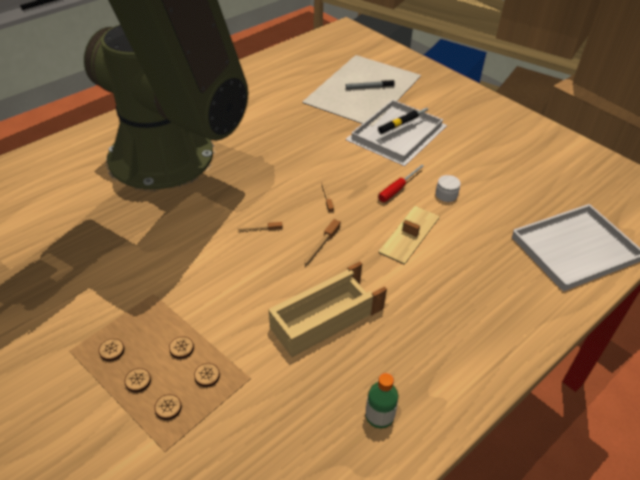

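View pics/top0.png

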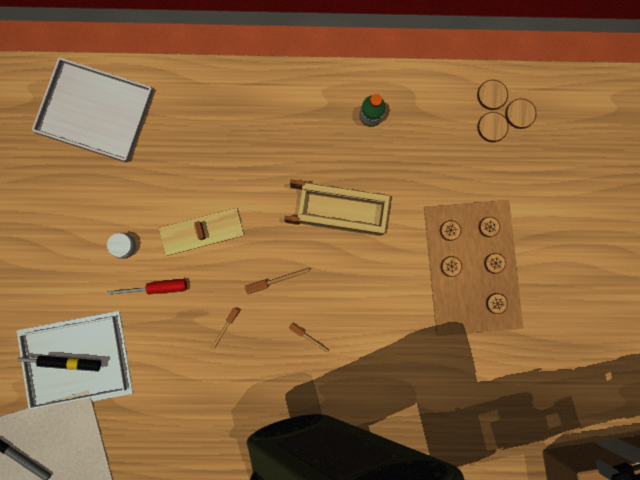

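The top view shows five snowflake slices on the cardboard: (451,230), (489,226), (452,266), (495,263), (497,303). The scene view agrees, with five on the sheet.

What could be mistaken for what:
- **Slices:** the blank discs at (492,94), (521,113) and (493,127) are decoys.
- **Pin:** candidates are (278,280), (227,327) and (309,337). The first is the longest.
- **Lid:** (201,231), the only one with a grip block.
- **Case:** (344,209), the only one; the trays at (92,110) and (75,360) are not it.
- **Leave alone:** the tin at (121,245) and the red screwdriver at (150,288).

```bash
cat > h.py <<'E'
from cell import manip,cams,job
import cv2,numpy as np
def ray(c,uv,z):
    "pixel -> world point on plane z"
    T=np.array(c["world_to_cam"]);R,t=T[:3,:3],T[:3,3]
    o=-R.T@t; d=R.T@np.array([(uv[0]-c["cx"])/c["fx"],(uv[1]-c["cy"])/c["fy"],1])
    return o+d*(z-o[2])/d[2]
def proj(c,p):
    q=np.array(c["world_to_cam"])@np.append(p,1)
    return np.array([c["fx"]*q[0]/q[2]+c["cx"],c["fy"]*q[1]/q[2]+c["cy"]])
def to(p,yaw):
    "tool-frame distance and turn to a target with the tool pointing down"
    s=manip.read_state();d=np.array(p)-s["eef_pos"];y=s["eef_rot"][2]
    w=(yaw-y+np.pi)%(2*np.pi)-np.pi
    v=np.array([np.cos(y)*d[0]+np.sin(y)*d[1],np.sin(y)*d[0]-np.cos(y)*d[1],-d[2]])
    print("shares dx dy dz",np.round(v/40,3),"az",round(-np.degrees(w)/10,3),"tcp",np.round(s["eef_pos"],1),np.round(s["eef_rot"],4),"gap",round(s["finger_gap"],1),"F",round(s["finger_force"],1),np.round(s["wrist_force"],1),"t",round(s["clock"],1))
E
python3 - <<'E'
from h import *
c=cams.camera("top");im=c["image"][:,:,::-1].copy()
a=cv2.resize(im[170:360,150:400],None,fx=3,fy=3,interpolation=cv2.INTER_CUBIC)
cv2.imwrite("pics/a.png",a)
hsv=cv2.cvtColor(im,cv2.COLOR_BGR2HSV)
for u,v in [(310,210),(302,210),(200,245),(222,228),(201,231),(258,286),(297,272),(270,330),(451,222),(437,250),(294,184),(340,210)]: print((u,v),hsv[v,u])
E
```

```text
(310, 210) [ 19 135 185]
(302, 210) [ 23 131 163]
(200, 245) [ 27 113 180]
(222, 228) [ 21 126 184]
(201, 231) [ 12 190 106]
(258, 286) [ 12 188 129]
(297, 272) [ 16 156 134]
(270, 330) [ 16 151 176]
(451, 222) [ 16 149 154]
(437, 250) [ 15 159 157]
(294, 184) [ 11 193  45]
(340, 210) [ 22 130 185]
```

View pics/a.png

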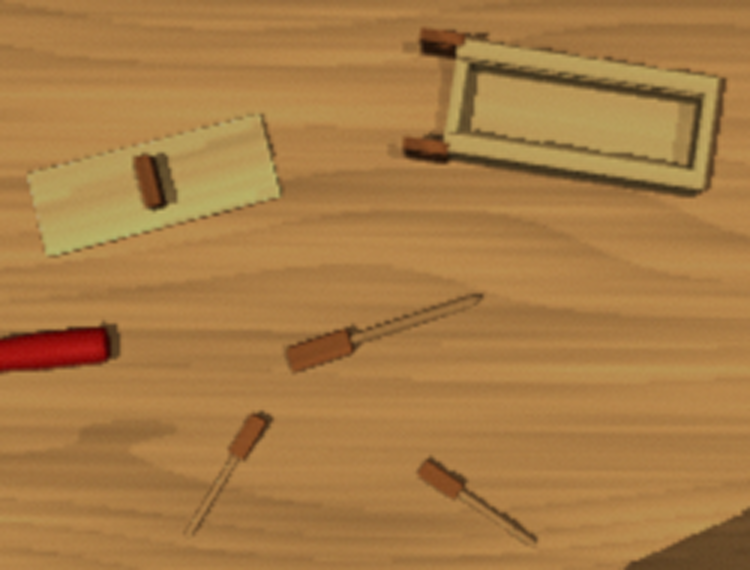

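The crop shows the wanted pin, the longest of the three, with its handle near (320,350) and tip near (483,295). The lid corners are at about (27,175), (263,113), (281,195) and (48,256). The case has its cheeks on the left, at (440,42) and (425,148).

```bash
cat > meas.py <<'E'
from h import *
def meas(c):
    im=c["image"][:,:,::-1].copy();S=4
    big=cv2.resize(im,None,fx=S,fy=S,interpolation=cv2.INTER_CUBIC)
    hsv=cv2.cvtColor(cv2.GaussianBlur(big,(5,5),0),cv2.COLOR_BGR2HSV)
    px=lambda q:(np.array(q,float)+.5)/S-.5
    def comps(lo,hi,amin):
        m=cv2.morphologyEx(cv2.inRange(hsv,lo,hi),cv2.MORPH_OPEN,np.ones((5,5)))
        cs=cv2.findContours(m,cv2.RETR_EXTERNAL,cv2.CHAIN_APPROX_NONE)[0]
        return [k for k in cs if cv2.contourArea(k)>amin]
    return big,hsv,px,comps
if __name__=="__main__":
    c=cams.camera("top");big,hsv,px,comps=meas(c)
    for nm,lo,hi,z in(("pale",(19,60,120),(35,150,255),0),("brown",(5,160,70),(14,230,170),0)):
        for k in comps(lo,hi,300):
            r=cv2.minAreaRect(k);u=px(r[0])
            if not(150<u[0]<420 and 160<u[1]<370):continue
            print(nm,cv2.contourArea(k)/16,np.round(u,1),np.round(px(cv2.boxPoints(r)),1).tolist())
    g=hsv[...,2]; 
    sub=cv2.inRange(hsv,(0,0,0),(179,255,115))
    for uv in[(451,230),(489,226),(452,266),(495,263),(497,303)]:
        for z in(12,): print("slice",uv,np.round(ray(c,uv,z),1))
    x0,y0=415*4,195*4
    cv2.imwrite("pics/b.png",cv2.resize(big[y0:340*4,x0:530*4],None,fx=1,fy=1))
E
python3 meas.py
```

```text
pale 2386.6875 [199.7 228.2] [[155.2, 221.2], [234.9, 200.1], [244.2, 235.2], [164.5, 256.3]]
pale 3303.1875 [343.3 207.5] [[296.6, 219.8], [302.3, 181.9], [390.1, 195.2], [384.3, 233.0]]
brown 97.1875 [296.5 329.2] [[287.9, 327.8], [291.8, 321.9], [305.1, 330.6], [301.2, 336.5]]
brown 97.5625 [232.5 314.8] [[225.3, 320.0], [233.7, 306.1], [239.7, 309.7], [231.2, 323.6]]
brown 187.03125 [256.3 286.3] [[244.2, 285.3], [265.5, 278.5], [268.3, 287.2], [247.0, 294.0]]
brown 82.75 [198.8 229.9] [[194.1, 222.3], [199.4, 221.0], [203.5, 237.5], [198.2, 238.8]]
brown 62.625 [291.3 218.2] [[283.9, 220.6], [284.2, 215.3], [298.6, 215.9], [298.4, 221.2]]
brown 63.9375 [297.  182.4] [[289.2, 184.6], [289.8, 178.7], [304.8, 180.3], [304.2, 186.1]]
slice (451, 230) [ 577.4 -268.9   12. ]
slice (489, 226) [ 586.9 -348.3   12. ]
slice (452, 266) [ 502.7 -270.6   12. ]
slice (495, 263) [ 510.1 -360.    12. ]
slice (497, 303) [ 427.7 -363.3   12. ]
```

View pics/b.png

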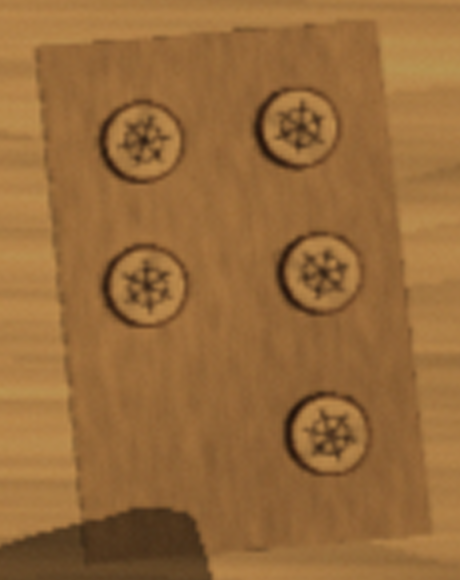

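```bash
cat > est.py <<'E'
from h import *
c=cams.camera("top")
cr=lambda a,b:((a+.5)/3-.5+150,(b+.5)/3-.5+170)
L=np.array([ray(c,cr(*p),6)[:2] for p in[(27,175),(263,113),(281,195),(48,256)]])
print("lid",L.mean(0),[np.linalg.norm(L[i]-L[(i+1)%4]) for i in range(4)])
y=(L[0]+L[3]-L[1]-L[2]);print("lid yaw",np.arctan2(-y[0],y[1]),"block",ray(c,cr(146,180),33))
a,b=ray(c,(302.3,181.9),55),ray(c,(390.1,195.2),55);d=a-b;print("case yaw far edge",np.arctan2(-d[0],d[1]))
a,b=ray(c,(296.6,219.8),55),ray(c,(384.3,233),55);d=a-b;print("near edge",np.arctan2(-d[0],d[1]))
e=(ray(c,(390.1,195.2),55)+b)/2;print("closed end mid",e)
m=(ray(c,(291.3,218.2),58)+ray(c,(297,182.4),58))/2;d=m-e;print("cheek mid",m,np.hypot(*d[:2]),"yaw",np.arctan2(-d[0],d[1]))
h=ray(c,(256.3,286.3),18);t=ray(c,cr(483,295),9);print("pin",h,t,np.hypot(*(t-h)[:2]),"yaw",np.arctan2(*(t-h)[1::-1]))
E
python3 est.py
```

```text
lid [568.15799689 248.01800987] [np.float64(167.30612067162298), np.float64(58.45620645290433), np.float64(164.58516619960523), np.float64(57.96348454495574)]
lid yaw 0.27394982352048636 block [568.37292586 249.41451442  33.        ]
case yaw far edge -0.1361690594347481
near edge -0.13574800278213098
closed end mid [ 602.8913431  -130.51543491   55.        ]
cheek mid [627.43964325  56.08801716  58.        ] 188.21123070222308 yaw -0.13080218636142174
pin [455.75118183 131.32807767  18.        ] [494.88648145  21.10669833   9.        ] 116.96291780168484 yaw -1.2296200646765707
```

```bash
cat > ov.py <<'E'
from h import *
import sys
def overlay(C,yaw,fn,extra=()):
    R=np.array([[np.cos(yaw),-np.sin(yaw),0],[np.sin(yaw),np.cos(yaw),0],[0,0,1]])
    out=[]
    for n,(u0,v0,w,h) in(("top",(275,165,125,80)),("scene",(260,255,135,105))):
        c=cams.camera(n);S=5
        im=cv2.resize(c["image"][v0:v0+h,u0:u0+w,::-1],None,fx=S,fy=S,interpolation=cv2.INTER_CUBIC)
        for pts,col in(([(-38,-88,55),(38,-88,55),(38,84,55),(-38,84,55)],(255,0,0)),([(-26,-80,6),(26,-80,6),(26,80,6),(-26,80,6)],(0,255,0)),([(-26,-80,55),(26,-80,55),(26,80,55),(-26,80,55)],(255,255,0)),
          ([(-41,84,58),(-33,84,58),(-33,114,58),(-41,114,58)],(0,0,255)),([(41,84,58),(33,84,58),(33,114,58),(41,114,58)],(0,0,255))):
            q=np.array([(proj(c,np.array(C)+R@np.array(p))-(u0,v0)+.5)*S-.5 for p in pts])
            cv2.polylines(im,[q.round().astype(int)],True,col,1)
        out.append(im)
    W=max(i.shape[1] for i in out)
    r=np.vstack([cv2.copyMakeBorder(i,0,0,0,W-i.shape[1],0) for i in out])
    cv2.imwrite(fn,cv2.resize(r,None,fx=.64,fy=.64,interpolation=cv2.INTER_AREA))
if __name__=="__main__": overlay((614.4,-42.7,0),-0.135,"pics/ov1.png")
E
python3 ov.py
```

```text
(no output)
```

View pics/ov1.png

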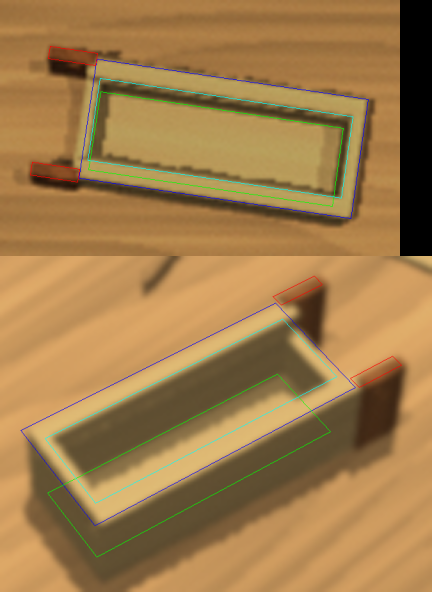

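Request:
jog_arm([
  {"gripper":0.3,"az":1},
  {"az":1},
  {"az":0.6},
], squeeze=20)

```text
schema error: expected keys dx, dy, dz, ax, ay, az, gripper
```

The overlay matches the case in both views to within about 2 mm. I'll use case pose (614.4, -42.7) with yaw -0.135. Next I turn the tool to that yaw.

Request:
jog_arm([
  {"dx":0,"dy":0,"dz":0,"ax":0,"ay":0,"az":0.9,"gripper":0.3},
  {"dx":0,"dy":0,"dz":0,"ax":0,"ay":0,"az":0.9,"gripper":0.3},
  {"dx":0,"dy":0,"dz":0,"ax":0,"ay":0,"az":0.8,"gripper":0.3},
  {"dx":0,"dy":0,"dz":0,"ax":0,"ay":0,"az":0,"gripper":0.3},
], squeeze=20)

```text
clock: 0.85
eef_pos: [171.8, -522.4, 186.1]
eef_rot: [-3.141, 0.0, -0.135]
wrist_force: [-0.2, -0.6, 0.7]
finger_gap: 66.2
finger_force: 0.0
```

```bash
python3 - <<'E'
from h import *
for p in[(427.7,-363.3),(510.1,-360),(586.9,-348.3),(502.7,-270.6),(577.4,-268.9)]: to((*p,12),-.135)
y=np.array([.1346,.9909])
for s in(-42,42): to((*(np.array([614.4,-42.7])+s*y),100),-.135)
E
```

```text
shares dx dy dz [ 5.803 -4.804  4.353] az -0.001 tcp [ 171.8 -522.4  186.1] [-3.1415  0.     -0.1352] gap 66.2 F 0.0 [-0.2 -0.6  0.7] t 0.8
shares dx dy dz [ 7.833 -5.163  4.353] az -0.001 tcp [ 171.8 -522.4  186.1] [-3.1415  0.     -0.1352] gap 66.2 F 0.0 [-0.2 -0.6  0.7] t 0.8
shares dx dy dz [ 9.696 -5.712  4.353] az -0.001 tcp [ 171.8 -522.4  186.1] [-3.1415  0.     -0.1352] gap 66.2 F 0.0 [-0.2 -0.6  0.7] t 0.8
shares dx dy dz [ 7.348 -7.353  4.353] az -0.001 tcp [ 171.8 -522.4  186.1] [-3.1415  0.     -0.1352] gap 66.2 F 0.0 [-0.2 -0.6  0.7] t 0.8
shares dx dy dz [ 9.193 -7.647  4.353] az -0.001 tcp [ 171.8 -522.4  186.1] [-3.1415  0.     -0.1352] gap 66.2 F 0.0 [-0.2 -0.6  0.7] t 0.8
shares dx dy dz [  9.348 -12.325   2.153] az -0.001 tcp [ 171.8 -522.4  186.1] [-3.1415  0.     -0.1352] gap 66.2 F 0.0 [-0.2 -0.6  0.7] t 0.8
shares dx dy dz [  9.347 -14.425   2.153] az -0.001 tcp [ 171.8 -522.4  186.1] [-3.1415  0.     -0.1352] gap 66.2 F 0.0 [-0.2 -0.6  0.7] t 0.8
```

Request:
jog_arm([
  {"dx":0.9,"dy":-0.8,"dz":0.6,"ax":0,"ay":0,"az":0,"gripper":0.3},
  {"dx":0.9,"dy":-0.8,"dz":0.6,"ax":0,"ay":0,"az":0,"gripper":0.3},
  {"dx":1,"dy":-0.8,"dz":0.6,"ax":0,"ay":0,"az":0,"gripper":0.3},
  {"dx":1,"dy":-0.8,"dz":0.6,"ax":0,"ay":0,"az":0,"gripper":0.3},
  {"dx":1,"dy":-0.8,"dz":0.6,"ax":0,"ay":0,"az":0,"gripper":0.3},
  {"dx":1,"dy":-0.8,"dz":0.4,"ax":0,"ay":0,"az":0,"gripper":0.3},
  {"dx":0,"dy":0,"dz":0.3,"ax":0,"ay":0,"az":0,"gripper":0.3},
  {"dx":0,"dy":0,"dz":0,"ax":0,"ay":0,"az":0,"gripper":0.3},
], squeeze=20)

```text
clock: 1.85
eef_pos: [427.0, -363.5, 37.4]
eef_rot: [-3.141, 0.001, -0.134]
wrist_force: [-0.3, 0.1, 0.6]
finger_gap: 66.1
finger_force: 0.0
```

```bash
python3 - <<'E'
from h import *
to((427.7,-363.3,11.7),-.135)
E
```

```text
shares dx dy dz [ 0.016 -0.008  0.641] az 0.007 tcp [ 427.  -363.5   37.4] [-3.1407e+00  1.5000e-03 -1.3370e-01] gap 66.1 F 0.0 [-0.3  0.1  0.6] t 1.9
```

Request:
jog_arm([
  {"dx":0,"dy":0,"dz":0.4,"ax":0,"ay":0,"az":0,"gripper":0.3},
  {"dx":0,"dy":0,"dz":0.24,"ax":0,"ay":0,"az":0,"gripper":0.3},
  {"dx":0,"dy":0,"dz":0,"ax":0,"ay":0,"az":0,"gripper":0.3},
  {"dx":0,"dy":0,"dz":0,"ax":0,"ay":0,"az":0,"gripper":1},
  {"dx":0,"dy":0,"dz":0,"ax":0,"ay":0,"az":0,"gripper":1},
  {"dx":0,"dy":0,"dz":0,"ax":0,"ay":0,"az":0,"gripper":1},
  {"dx":0,"dy":0,"dz":0,"ax":0,"ay":0,"az":0,"gripper":1},
], squeeze=20)

```text
clock: 2.72
eef_pos: [427.8, -363.7, 12.7]
eef_rot: [3.141, -0.0, -0.136]
wrist_force: [0.5, -0.6, 0.2]
finger_gap: 29.2
finger_force: 0.0
```

Request:
jog_arm([
  {"dx":0,"dy":0,"dz":-0.4,"ax":0,"ay":0,"az":0,"gripper":1},
  {"dx":0,"dy":0,"dz":-0.9,"ax":0,"ay":0,"az":0,"gripper":1},
  {"dx":0,"dy":0,"dz":-0.9,"ax":0,"ay":0,"az":0,"gripper":1},
  {"dx":0,"dy":0,"dz":0,"ax":0,"ay":0,"az":0,"gripper":1},
])

```text
clock: 3.22
eef_pos: [428.9, -364.7, 104.3]
eef_rot: [3.138, -0.005, -0.136]
wrist_force: [0.6, -0.2, -1.3]
finger_gap: 0.4
finger_force: 0.0
```

```bash
python3 - <<'E'
from h import *
y=np.array([.1346,.9909])
for s in(-42,42): to((*(np.array([614.4,-42.7])+s*y),100),-.135)
E
```

```text
shares dx dy dz [ 3.505 -7.554  0.108] az -0.005 tcp [ 428.9 -364.7  104.3] [ 3.1381 -0.0047 -0.1359] gap 0.4 F 0.0 [ 0.6 -0.2 -1.3] t 3.2
shares dx dy dz [ 3.503 -9.654  0.108] az -0.005 tcp [ 428.9 -364.7  104.3] [ 3.1381 -0.0047 -0.1359] gap 0.4 F 0.0 [ 0.6 -0.2 -1.3] t 3.2
```

```bash
python3 - <<'E'
from h import *
o=[]
for n,(u,v,w,h) in(("top",(400,180,160,160)),("scene",(60,300,200,160))):
    c=cams.camera(n);print(n,proj(c,(427.7,-363.3,12)))
    o.append(cv2.resize(c["image"][v:v+h,u:u+w,::-1],(w*2,h*2),interpolation=cv2.INTER_CUBIC))
cv2.imwrite("pics/m1.png",np.hstack(o))
E
```

```text
top [497.01988058 303.0044712 ]
scene [109.24001368 348.43546526]
```

View pics/m1.png

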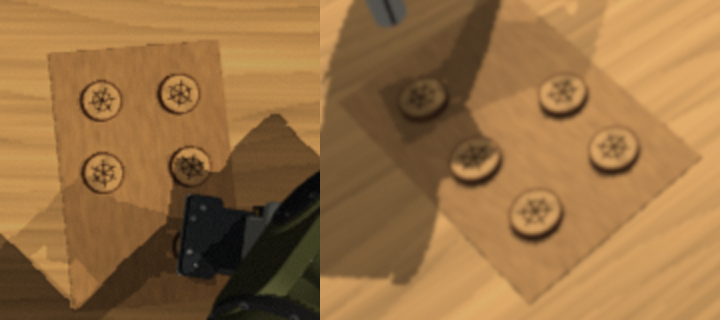

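The first grasp missed. The slice is still on the sheet, at about scene pixel (111.5,348.5), and the fingers closed empty. I'll measure it and the others again from the scene camera.

```bash
python3 - <<'E'
from h import *
c=cams.camera("scene")
s0=cv2.imread("pics/scene0.png"); 
for n,im in(("old",s0),("new",c["image"][:,:,::-1].copy())):
    S=4;b=cv2.resize(im[300:440,60:260],None,fx=S,fy=S,interpolation=cv2.INTER_CUBIC)
    g=cv2.cvtColor(b,cv2.COLOR_BGR2GRAY)
    th=cv2.adaptiveThreshold(cv2.GaussianBlur(g,(9,9),0),255,cv2.ADAPTIVE_THRESH_MEAN_C,cv2.THRESH_BINARY,151,-8)
    for k in cv2.findContours(th,cv2.RETR_EXTERNAL,cv2.CHAIN_APPROX_NONE)[0]:
        A=cv2.contourArea(k)
        if 2500<A<9000:
            e=cv2.fitEllipse(cv2.convexHull(k)); u=(np.array(e[0])+.5)/S-.5+(60,300)
            print(n,np.round(u,1),np.round(e[1],0),np.round(ray(c,u,12),1))
to((427.7,-363.3,11.7),-.135)
E
```

```text
old [107.8 411.2] [ 89. 167.] [ 534.4 -424.    12. ]
old [167.2 405.4] [76. 94.] [ 587.5 -347.5   12. ]
old [223.  405.2] [ 61. 419.] [ 645.9 -279.8   12. ]
old [136.8 378.5] [71. 92.] [ 511.5 -358.5   12. ]
old [188.7 364. ] [107. 123.] [ 544.2 -277.7   12. ]
old [247.3 361.4] [ 58. 135.] [ 605.2 -199.6   12. ]
old [110.7 347.8] [66. 89.] [ 428.3 -360.7   12. ]
old [176.7 306.1] [ 61. 138.] [ 424.4 -224.3   12. ]
new [167.2 405.4] [77. 94.] [ 587.5 -347.5   12. ]
new [220. 407.] [ 88. 383.] [ 645.4 -285.4   12. ]
new [189.  363.5] [110. 127.] [ 543.7 -276.8   12. ]
new [245.6 330.7] [137. 316.] [ 551.7 -162.7   12. ]
new [212.8 320.4] [131. 176.] [ 494.6 -193.4   12. ]
new [112. 312.] [ 50. 219.] [ 359.3 -320.4   12. ]
new [ 23.5 391.6] [166. 858.] [ 412.7 -509.6   12. ]
shares dx dy dz [ 0.005 -0.003  2.213] az -0.006 tcp [ 427.5 -363.4  100.2] [-3.1412e+00  6.0000e-04 -1.3600e-01] gap 0.7 F 0.0 [1.3 0.4 0.1] t 3.4
```

Both cameras agree that the slice lies where I aimed, so the fingers must have slipped over it. I'll retry lower and close in steps.

Request:
jog_arm([
  {"dx":0,"dy":0,"dz":0.5,"ax":0,"ay":0,"az":0,"gripper":0.3},
  {"dx":0,"dy":0,"dz":0,"ax":0,"ay":0,"az":0,"gripper":0.3},
  {"dx":0,"dy":0,"dz":0,"ax":0,"ay":0,"az":0,"gripper":0.3},
  {"dx":0,"dy":0,"dz":0,"ax":0,"ay":0,"az":0,"gripper":0.3},
  {"dx":0,"dy":-0.03,"dz":0.7,"ax":0,"ay":0,"az":0,"gripper":0.3},
  {"dx":0,"dy":0,"dz":0.7,"ax":0,"ay":0,"az":0,"gripper":0.3},
  {"dx":0,"dy":0,"dz":0.33,"ax":0,"ay":0,"az":0,"gripper":0.3},
  {"dx":0,"dy":0,"dz":0,"ax":0,"ay":0,"az":0,"gripper":0.3},
  {"dx":0,"dy":0,"dz":0,"ax":0,"ay":0,"az":0,"gripper":0.3},
], squeeze=20)

```text
clock: 4.5
eef_pos: [428.4, -363.0, 12.4]
eef_rot: [3.141, -0.001, -0.136]
wrist_force: [0.4, -0.8, 0.6]
finger_gap: 65.9
finger_force: 0.0
```

Request:
jog_arm([
  {"dx":0,"dy":0,"dz":0,"ax":0,"ay":0,"az":0,"gripper":0.57},
  {"dx":0,"dy":0,"dz":0,"ax":0,"ay":0,"az":0,"gripper":0.57},
  {"dx":0,"dy":0,"dz":0,"ax":0,"ay":0,"az":0,"gripper":0.57},
  {"dx":0,"dy":0,"dz":0,"ax":0,"ay":0,"az":0,"gripper":0.57},
])

```text
clock: 5.0
eef_pos: [427.9, -362.5, 11.4]
eef_rot: [3.142, -0.0, -0.136]
wrist_force: [-0.0, 0.3, 0.5]
finger_gap: 40.9
finger_force: 0.0
```

```bash
python3 - <<'E'
from h import *
to((427.7,-361.5,10.5),-.135)
c=cams.camera("scene")
cv2.imwrite("pics/m2.png",cv2.resize(c["image"][290:400,60:190,::-1],None,fx=4,fy=4,interpolation=cv2.INTER_CUBIC))
E
```

```text
shares dx dy dz [-0.008 -0.024  0.023] az -0.006 tcp [ 427.9 -362.5   11.4] [ 3.1416 -0.     -0.136 ] gap 40.9 F 0.0 [-0.   0.3  0.5] t 5.0
```

View pics/m2.png

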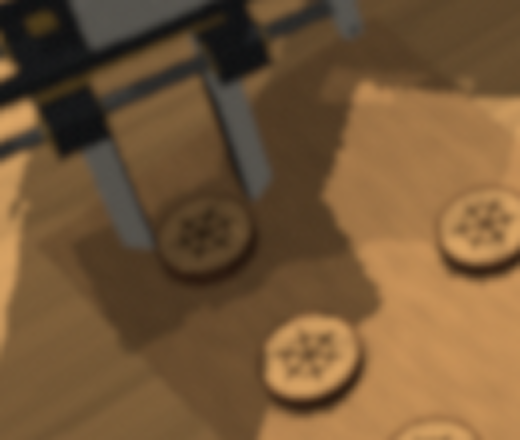

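The fingertips seem to end above and behind the slice. They sit near crop (140,245) and (257,195), and the slice centre is at (205,232). I'll compare those with projected fingertip heights.

```bash
python3 - <<'E'
from h import *
c=cams.camera("scene")
s=manip.read_state();p=s["eef_pos"];y=np.array([.1346,.9909,0]);x=np.array([.9909,-.1346,0])
for z in(3,12,20,30):
  for k in(0,8):
    for sgn in(-1,1):
      for w in(20.5,33):
        q=p+k*x+sgn*w*y;q[2]=z
        print(z,k,sgn*w,np.round((proj(c,q)-(60,290)+.5)*4,0),end=" | ")
  print()
E
```

```text
3 0 -20.5 [160. 269.] | 3 0 -33 [132. 282.] | 3 0 20.5 [250. 226.] | 3 0 33 [278. 213.] | 3 8 -20.5 [166. 282.] | 3 8 -33 [138. 295.] | 3 8 20.5 [257. 238.] | 3 8 33 [285. 225.] | 
12 0 -20.5 [155. 257.] | 12 0 -33 [127. 270.] | 12 0 20.5 [246. 214.] | 12 0 33 [273. 201.] | 12 8 -20.5 [162. 270.] | 12 8 -33 [133. 283.] | 12 8 20.5 [253. 226.] | 12 8 33 [281. 213.] | 
20 0 -20.5 [151. 246.] | 20 0 -33 [122. 259.] | 20 0 20.5 [242. 203.] | 20 0 33 [270. 190.] | 20 8 -20.5 [157. 259.] | 20 8 -33 [129. 273.] | 20 8 20.5 [249. 216.] | 20 8 33 [277. 202.] | 
30 0 -20.5 [145. 232.] | 30 0 -33 [116. 246.] | 30 0 20.5 [238. 189.] | 30 0 33 [265. 176.] | 30 8 -20.5 [152. 245.] | 30 8 -33 [123. 259.] | 30 8 20.5 [245. 202.] | 30 8 33 [272. 189.] |
```

The picture fits fingertips at z≈30, about 19 mm higher than the stated geometry implies. I'll open and feel downwards in small steps.

Request:
jog_arm([
  {"dx":0,"dy":0,"dz":0,"ax":0,"ay":0,"az":0,"gripper":0.3},
  {"dx":0,"dy":0,"dz":0,"ax":0,"ay":0,"az":0,"gripper":0.3},
  {"dx":0,"dy":0,"dz":0,"ax":0,"ay":0,"az":0,"gripper":0.3},
  {"dx":0,"dy":0,"dz":0.1,"ax":0,"ay":0,"az":0,"gripper":0.3},
  {"dx":0,"dy":0,"dz":0.1,"ax":0,"ay":0,"az":0,"gripper":0.3},
  {"dx":0,"dy":0,"dz":0,"ax":0,"ay":0,"az":0,"gripper":0.3},
])

```text
clock: 5.85
eef_pos: [427.7, -362.3, 2.8]
eef_rot: [-3.141, 0.001, -0.136]
wrist_force: [-0.1, -0.6, 0.2]
finger_gap: 65.6
finger_force: 0.0
```

Request:
jog_arm([
  {"dx":0,"dy":0,"dz":0.1,"ax":0,"ay":0,"az":0,"gripper":0.3},
  {"dx":0,"dy":0,"dz":0.1,"ax":0,"ay":0,"az":0,"gripper":0.3},
  {"dx":0,"dy":0,"dz":0,"ax":0,"ay":0,"az":0,"gripper":0.3},
])

```text
clock: 6.22
eef_pos: [427.8, -362.3, -5.1]
eef_rot: [-3.141, 0.0, -0.136]
wrist_force: [-0.2, -0.9, -0.0]
finger_gap: 65.6
finger_force: 0.0
```

Request:
jog_arm([
  {"dx":0,"dy":0,"dz":0.1,"ax":0,"ay":0,"az":0,"gripper":0.3},
  {"dx":0,"dy":0,"dz":0.05,"ax":0,"ay":0,"az":0,"gripper":0.3},
  {"dx":0,"dy":0,"dz":0,"ax":0,"ay":0,"az":0,"gripper":0.3},
])

```text
clock: 6.6
eef_pos: [427.8, -362.4, -10.8]
eef_rot: [-3.141, 0.0, -0.136]
wrist_force: [-0.1, 0.1, 0.8]
finger_gap: 65.8
finger_force: 0.0
```

Request:
jog_arm([
  {"dx":0,"dy":0,"dz":0.05,"ax":0,"ay":0,"az":0,"gripper":0.3},
  {"dx":0,"dy":0,"dz":0,"ax":0,"ay":0,"az":0,"gripper":0.3},
])

```text
clock: 6.85
eef_pos: [427.9, -362.4, -12.8]
eef_rot: [-3.141, 0.0, -0.136]
wrist_force: [0.7, 0.2, 0.3]
finger_gap: 65.7
finger_force: 0.0
```

```bash
python3 - <<'E'
from h import *
to((427.7,-361.5,10.5),-.135)
c=cams.camera("scene")
cv2.imwrite("pics/m3.png",cv2.resize(c["image"][290:400,60:190,::-1],None,fx=4,fy=4,interpolation=cv2.INTER_CUBIC))
E
```

```text
shares dx dy dz [-0.007 -0.023 -0.582] az -0.006 tcp [ 427.9 -362.4  -12.8] [-3.1415e+00  2.0000e-04 -1.3600e-01] gap 65.7 F 0.0 [0.7 0.2 0.3] t 6.8
```

View pics/m3.png

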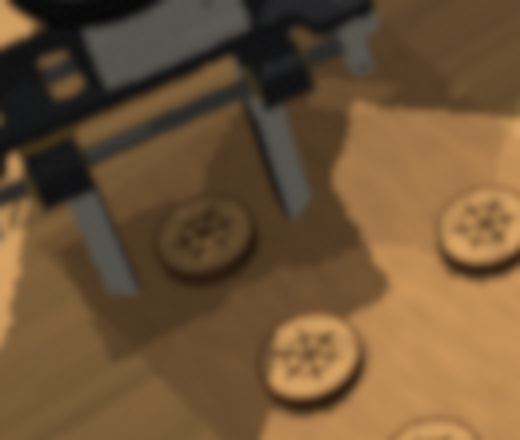

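The tips now show at z≈6 with the TCP at -12.8, so the true fingertips are about 19 mm above the reported TCP. I'll work with that. Going 2 mm lower, then gripping.

Request:
jog_arm([
  {"dx":0,"dy":0,"dz":0.04,"ax":0,"ay":0,"az":0,"gripper":0.3},
  {"dx":0,"dy":0,"dz":0.0,"ax":0,"ay":0,"az":0,"gripper":1},
  {"dx":0,"dy":0,"dz":0,"ax":0,"ay":0,"az":0,"gripper":1},
  {"dx":0,"dy":0,"dz":0,"ax":0,"ay":0,"az":0,"gripper":1},
  {"dx":0,"dy":0,"dz":0,"ax":0,"ay":0,"az":0,"gripper":1},
], squeeze=20)

```text
clock: 7.52
eef_pos: [427.9, -362.5, -14.2]
eef_rot: [3.142, -0.0, -0.136]
wrist_force: [0.3, -0.4, 0.2]
finger_gap: 41.1
finger_force: 20.0
```

Gripped: 41 mm at 20 N. Now lift and carry it over the case.

Request:
jog_arm([
  {"dx":0,"dy":0,"dz":-0.4,"ax":0,"ay":0,"az":0,"gripper":1},
  {"dx":0,"dy":0,"dz":-0.8,"ax":0,"ay":0,"az":0,"gripper":1},
  {"dx":0.4,"dy":-0.9,"dz":-0.6,"ax":0,"ay":0,"az":0,"gripper":1},
  {"dx":0.45,"dy":-0.95,"dz":0,"ax":0,"ay":0,"az":0,"gripper":1},
  {"dx":0.45,"dy":-0.95,"dz":0,"ax":0,"ay":0,"az":0,"gripper":1},
  {"dx":0.45,"dy":-0.95,"dz":0,"ax":0,"ay":0,"az":0,"gripper":1},
  {"dx":0.45,"dy":-0.95,"dz":0,"ax":0,"ay":0,"az":0,"gripper":1},
  {"dx":0.45,"dy":-0.95,"dz":0,"ax":0,"ay":0,"az":0,"gripper":1},
  {"dx":0.45,"dy":-0.95,"dz":0,"ax":0,"ay":0,"az":0,"gripper":1},
  {"dx":0.44,"dy":-0.9,"dz":0,"ax":0,"ay":0,"az":0,"gripper":1},
])

```text
clock: 8.78
eef_pos: [609.8, -83.2, 59.1]
eef_rot: [3.142, -0.001, -0.136]
wrist_force: [0.6, -1.0, -0.9]
finger_gap: 41.2
finger_force: 20.0
```

Request:
jog_arm([
  {"dx":0,"dy":0,"dz":0,"ax":0,"ay":0,"az":0,"gripper":1},
  {"dx":0,"dy":0,"dz":0,"ax":0,"ay":0,"az":0,"gripper":1},
])

```text
clock: 9.02
eef_pos: [608.7, -84.9, 58.3]
eef_rot: [3.141, -0.0, -0.136]
wrist_force: [0.1, -0.4, -0.6]
finger_gap: 41.1
finger_force: 20.0
```

```bash
python3 - <<'E'
from h import *
to((608.7,-84.3,-9.5),-.135)
for n,(u,v,w,h) in(("top",(275,165,125,80)),("scene",(230,225,165,135))):
    c=cams.camera(n);print(n,proj(c,(608.7,-84.3,70)))
    cv2.imwrite("pics/p1%s.png"%n,cv2.resize(c["image"][v:v+h,u:u+w,::-1],None,fx=4,fy=4,interpolation=cv2.INTER_CUBIC))
E
```

```text
shares dx dy dz [-0.002 -0.014  1.696] az -0.005 tcp [608.7 -84.9  58.3] [ 3.1414e+00 -3.0000e-04 -1.3590e-01] gap 41.1 F 20.0 [ 0.1 -0.4 -0.6] t 9.0
top [364.90162647 209.77087843]
scene [299.94754223 306.55335341]
```

View pics/p1scene.png

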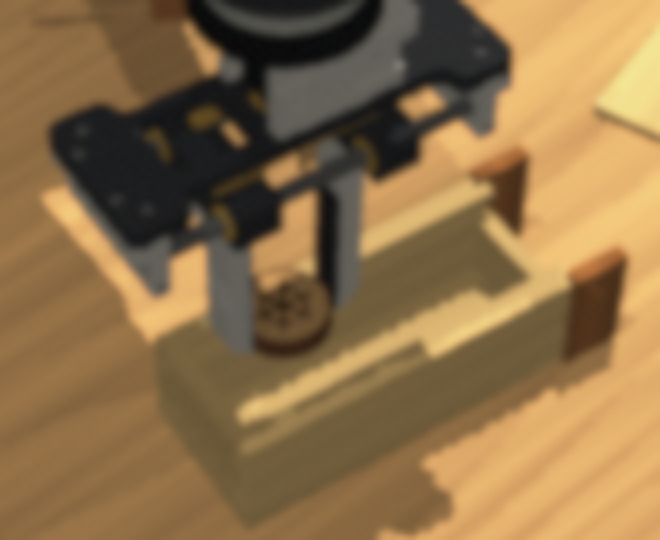

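The slice is held level over the closed half of the case, at about crop (290,310). Lower it, release narrowly and rise.

Request:
jog_arm([
  {"dx":0,"dy":-0.03,"dz":0.6,"ax":0,"ay":0,"az":0,"gripper":1},
  {"dx":0,"dy":0,"dz":0.6,"ax":0,"ay":0,"az":0,"gripper":1},
  {"dx":0,"dy":0,"dz":0.3,"ax":0,"ay":0,"az":0,"gripper":1},
  {"dx":0,"dy":0,"dz":0.19,"ax":0,"ay":0,"az":0,"gripper":1},
  {"dx":0,"dy":0,"dz":0,"ax":0,"ay":0,"az":0,"gripper":1},
  {"dx":0,"dy":0,"dz":0,"ax":0,"ay":0,"az":0,"gripper":1},
])

```text
clock: 9.88
eef_pos: [609.4, -83.4, -9.1]
eef_rot: [3.142, -0.001, -0.136]
wrist_force: [0.4, -0.2, 0.2]
finger_gap: 41.1
finger_force: 20.0
```

Request:
jog_arm([
  {"dx":0,"dy":0,"dz":0,"ax":0,"ay":0,"az":0,"gripper":0.51},
  {"dx":0,"dy":0,"dz":0,"ax":0,"ay":0,"az":0,"gripper":0.51},
  {"dx":0,"dy":0,"dz":-0.3,"ax":0,"ay":0,"az":0,"gripper":0.51},
  {"dx":0,"dy":0,"dz":-0.5,"ax":0,"ay":0,"az":0,"gripper":0.51},
  {"dx":0,"dy":0,"dz":-0.8,"ax":0,"ay":0,"az":0,"gripper":0.51},
  {"dx":0,"dy":0,"dz":0,"ax":0,"ay":0,"az":0,"gripper":0.3},
])

```text
clock: 10.62
eef_pos: [610.7, -83.6, 58.1]
eef_rot: [3.141, -0.006, -0.136]
wrist_force: [0.5, -0.0, -0.3]
finger_gap: 53.0
finger_force: 0.0
```

```bash
python3 - <<'E'
from h import *
to((510.1,-360,58),-.135)
c=cams.camera("scene")
cv2.imwrite("pics/p2.png",cv2.resize(c["image"][225:360,230:395,::-1],None,fx=4,fy=4,interpolation=cv2.INTER_CUBIC))
E
```

```text
shares dx dy dz [-1.556e+00  7.188e+00  3.000e-03] az -0.005 tcp [610.7 -83.6  58.1] [ 3.1413 -0.0057 -0.1359] gap 53.0 F 0.0 [ 0.5 -0.  -0.3] t 10.6
```

View pics/p2.png

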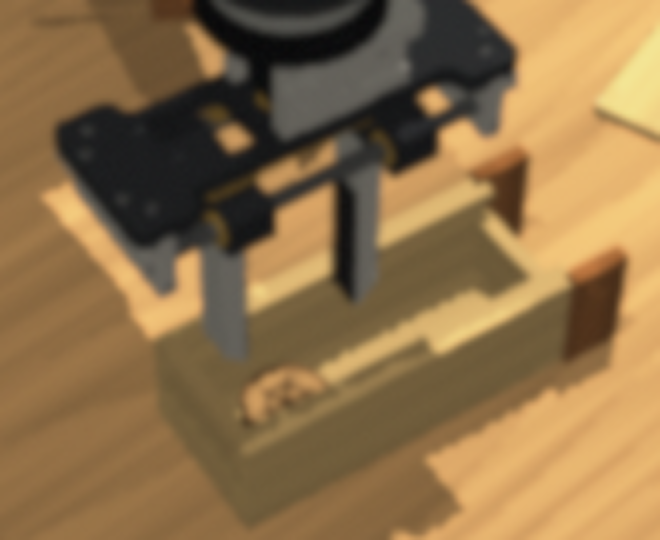

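The slice lies flat on the case floor, at about (285,395) in this crop. For the rest, I'll check that nothing has been knocked by matching patches against the first top view.

```bash
cat > chk.py <<'E'
from h import *
P=dict(s2=(495,263,13),s3=(489,226,13),s4=(452,266,13),s5=(451,230,13),lid=(199,229,46),pin=(273,281,38))
def chk(names=P):
    o=cv2.imread("pics/top0.png");c=cams.camera("top");n=c["image"][:,:,::-1].copy()
    for k in names:
        u,v,r=P[k];t=o[v-r:v+r+1,u-r:u+r+1];R=r+8
        m=cv2.minMaxLoc(cv2.matchTemplate(n[v-R:v+R+1,u-R:u+R+1],t,cv2.TM_CCOEFF_NORMED))
        print(k,round(m[1],2),np.array(m[3])-8)
if __name__=="__main__": chk()
E
python3 chk.py; python3 -c "
from h import *
to((511,-359.3,20),-.135)"
```

```text
s2 1.0 [0 0]
s3 1.0 [0 0]
s4 1.0 [0 0]
s5 1.0 [0 0]
lid 1.0 [0 0]
pin 0.61 [0 0]
shares dx dy dz [-1.496  7.17   0.872] az -0.006 tcp [609.2 -83.3  54.9] [ 3.1415e+00 -1.0000e-03 -1.3600e-01] gap 60.5 F 0.0 [-0.2  0.4  0.2] t 10.7
```

Request:
jog_arm([
  {"dx":-0.19,"dy":0.9,"dz":0,"ax":0,"ay":0,"az":0,"gripper":0.3},
  {"dx":-0.19,"dy":0.9,"dz":0,"ax":0,"ay":0,"az":0,"gripper":0.3},
  {"dx":-0.19,"dy":0.9,"dz":0,"ax":0,"ay":0,"az":0,"gripper":0.3},
  {"dx":-0.19,"dy":0.9,"dz":0,"ax":0,"ay":0,"az":0,"gripper":0.3},
  {"dx":-0.19,"dy":0.9,"dz":0,"ax":0,"ay":0,"az":0,"gripper":0.3},
  {"dx":-0.19,"dy":0.9,"dz":0,"ax":0,"ay":0,"az":0,"gripper":0.3},
  {"dx":-0.19,"dy":0.9,"dz":0.3,"ax":0,"ay":0,"az":0,"gripper":0.3},
  {"dx":-0.17,"dy":0.87,"dz":0.4,"ax":0,"ay":0,"az":0,"gripper":0.3},
  {"dx":0,"dy":0,"dz":0.6,"ax":0,"ay":0,"az":0,"gripper":0.3},
  {"dx":0,"dy":0,"dz":0.3,"ax":0,"ay":0,"az":0,"gripper":0.3},
])

```text
clock: 11.98
eef_pos: [509.7, -358.9, -11.8]
eef_rot: [-3.14, 0.002, -0.137]
wrist_force: [0.2, -0.6, -0.2]
finger_gap: 65.9
finger_force: 0.0
```

```bash
python3 -c "
from h import *
to((511,-359.3,-14.4),-.135)"
```

```text
shares dx dy dz [0.033 0.006 0.065] az -0.009 tcp [ 509.7 -358.9  -11.8] [-3.1401e+00  2.4000e-03 -1.3660e-01] gap 65.9 F 0.0 [ 0.2 -0.6 -0.2] t 12.0
```

Request:
jog_arm([
  {"dx":0,"dy":0,"dz":0.05,"ax":0,"ay":0,"az":0,"gripper":0.3},
  {"dx":0,"dy":0,"dz":0,"ax":0,"ay":0,"az":0,"gripper":1},
  {"dx":0,"dy":0,"dz":0,"ax":0,"ay":0,"az":0,"gripper":1},
  {"dx":0,"dy":0,"dz":0,"ax":0,"ay":0,"az":0,"gripper":1},
  {"dx":0,"dy":0,"dz":0,"ax":0,"ay":0,"az":0,"gripper":1},
])

```text
clock: 12.6
eef_pos: [511.0, -359.4, -11.2]
eef_rot: [3.141, -0.001, -0.136]
wrist_force: [-0.1, 1.4, 5.0]
finger_gap: 40.8
finger_force: 20.0
```

Request:
jog_arm([
  {"dx":0,"dy":0,"dz":-0.4,"ax":0,"ay":0,"az":0,"gripper":1},
  {"dx":0,"dy":0,"dz":-0.8,"ax":0,"ay":0,"az":0,"gripper":1},
  {"dx":0.15,"dy":-0.9,"dz":-0.6,"ax":0,"ay":0,"az":0,"gripper":1},
  {"dx":0.15,"dy":-0.9,"dz":0,"ax":0,"ay":0,"az":0,"gripper":1},
  {"dx":0.15,"dy":-0.9,"dz":0,"ax":0,"ay":0,"az":0,"gripper":1},
  {"dx":0.15,"dy":-0.9,"dz":0,"ax":0,"ay":0,"az":0,"gripper":1},
  {"dx":0.15,"dy":-0.9,"dz":0,"ax":0,"ay":0,"az":0,"gripper":1},
  {"dx":0.15,"dy":-0.9,"dz":0,"ax":0,"ay":0,"az":0,"gripper":1},
  {"dx":0.15,"dy":-0.9,"dz":0,"ax":0,"ay":0,"az":0,"gripper":1},
  {"dx":0.15,"dy":-0.9,"dz":0,"ax":0,"ay":0,"az":0,"gripper":1},
])

```text
clock: 13.85
eef_pos: [597.7, -79.4, 61.3]
eef_rot: [3.141, -0.001, -0.136]
wrist_force: [1.4, 0.3, -0.5]
finger_gap: 40.9
finger_force: 20.0
```

Request:
jog_arm([
  {"dx":0.15,"dy":-0.9,"dz":0,"ax":0,"ay":0,"az":0,"gripper":1},
  {"dx":0.15,"dy":-0.9,"dz":0,"ax":0,"ay":0,"az":0,"gripper":1},
  {"dx":0.02,"dy":-0.24,"dz":0,"ax":0,"ay":0,"az":0,"gripper":1},
  {"dx":0,"dy":0,"dz":0,"ax":0,"ay":0,"az":0,"gripper":1},
  {"dx":0,"dy":0,"dz":0,"ax":0,"ay":0,"az":0,"gripper":1},
])

```text
clock: 14.48
eef_pos: [620.9, -2.4, 60.4]
eef_rot: [3.141, -0.0, -0.137]
wrist_force: [-0.2, -0.4, -0.5]
finger_gap: 40.6
finger_force: 20.0
```

```bash
python3 -c "
from h import *
to((620.05,-1.1,-9.5),-.135)"
```

```text
shares dx dy dz [-0.025 -0.031  1.747] az -0.011 tcp [620.9  -2.4  60.4] [ 3.1414 -0.     -0.137 ] gap 40.6 F 20.0 [-0.2 -0.4 -0.5] t 14.5
```

Request:
jog_arm([
  {"dx":-0.02,"dy":-0.03,"dz":0.6,"ax":0,"ay":0,"az":0,"gripper":1},
  {"dx":0,"dy":0,"dz":0.6,"ax":0,"ay":0,"az":0,"gripper":1},
  {"dx":0,"dy":0,"dz":0.3,"ax":0,"ay":0,"az":0,"gripper":1},
  {"dx":0,"dy":0,"dz":0.15,"ax":0,"ay":0,"az":0,"gripper":1},
  {"dx":0,"dy":0,"dz":0,"ax":0,"ay":0,"az":0,"gripper":1},
  {"dx":0,"dy":0,"dz":0,"ax":0,"ay":0,"az":0,"gripper":1},
])

```text
clock: 15.22
eef_pos: [620.9, -0.2, -5.1]
eef_rot: [-3.142, -0.001, -0.136]
wrist_force: [-0.6, 0.5, 0.2]
finger_gap: 40.9
finger_force: 20.0
```

Request:
jog_arm([
  {"dx":0,"dy":0,"dz":0.03,"ax":0,"ay":0,"az":0,"gripper":1},
  {"dx":0,"dy":0,"dz":0,"ax":0,"ay":0,"az":0,"gripper":1},
])

```text
clock: 15.48
eef_pos: [620.5, -0.0, -6.9]
eef_rot: [-3.142, -0.0, -0.136]
wrist_force: [0.2, 0.5, -0.2]
finger_gap: 41.3
finger_force: 20.0
```

Request:
jog_arm([
  {"dx":0,"dy":0,"dz":0,"ax":0,"ay":0,"az":0,"gripper":0.51},
  {"dx":0,"dy":0,"dz":0,"ax":0,"ay":0,"az":0,"gripper":0.51},
  {"dx":0,"dy":0,"dz":-0.3,"ax":0,"ay":0,"az":0,"gripper":0.51},
  {"dx":0,"dy":0,"dz":-0.5,"ax":0,"ay":0,"az":0,"gripper":0.51},
  {"dx":0,"dy":0,"dz":-0.8,"ax":0,"ay":0,"az":0,"gripper":0.51},
  {"dx":0,"dy":0.2,"dz":0,"ax":0,"ay":0,"az":0,"gripper":0.3},
  {"dx":0.05,"dy":0.9,"dz":0,"ax":0,"ay":0,"az":0,"gripper":0.3},
  {"dx":0.05,"dy":0.9,"dz":0,"ax":0,"ay":0,"az":0,"gripper":0.3},
  {"dx":0.05,"dy":0.9,"dz":0,"ax":0,"ay":0,"az":0,"gripper":0.3},
])

```text
clock: 16.6
eef_pos: [610.3, -117.1, 57.1]
eef_rot: [3.142, 0.0, -0.136]
wrist_force: [0.3, 0.2, -1.1]
finger_gap: 66.0
finger_force: 0.0
```

Request:
jog_arm([
  {"dx":0.05,"dy":0.9,"dz":0,"ax":0,"ay":0,"az":0,"gripper":0.3},
  {"dx":0.05,"dy":0.9,"dz":0,"ax":0,"ay":0,"az":0,"gripper":0.3},
  {"dx":0.05,"dy":0.9,"dz":0,"ax":0,"ay":0,"az":0,"gripper":0.3},
  {"dx":0.05,"dy":0.9,"dz":0,"ax":0,"ay":0,"az":0,"gripper":0.3},
  {"dx":0,"dy":0.9,"dz":0,"ax":0,"ay":0,"az":0,"gripper":0.3},
  {"dx":0,"dy":0.9,"dz":0.3,"ax":0,"ay":0,"az":0,"gripper":0.3},
  {"dx":0,"dy":0.4,"dz":0.4,"ax":0,"ay":0,"az":0,"gripper":0.3},
  {"dx":0,"dy":0,"dz":0,"ax":0,"ay":0,"az":0,"gripper":0.3},
  {"dx":0,"dy":0,"dz":0,"ax":0,"ay":0,"az":0,"gripper":0.3},
])

```text
clock: 17.73
eef_pos: [587.5, -345.6, 29.2]
eef_rot: [-3.141, 0.0, -0.135]
wrist_force: [-0.5, 0.0, -0.3]
finger_gap: 65.6
finger_force: 0.0
```

```bash
python3 -c "
from chk import *
to((587.2,-348,-14.4),-.135); chk(['s4','s5','lid','pin'])"
```

```text
shares dx dy dz [0.   0.06 1.09] az -0.0 tcp [ 587.5 -345.6   29.2] [-3.1414  0.     -0.1351] gap 65.6 F 0.0 [-0.5  0.  -0.3] t 17.7
s4 0.4 [0 0]
s5 0.94 [0 0]
lid 1.0 [0 0]
pin 0.89 [0 0]
```

Request:
jog_arm([
  {"dx":0,"dy":0.06,"dz":0.6,"ax":0,"ay":0,"az":0,"gripper":0.3},
  {"dx":0,"dy":0,"dz":0.46,"ax":0,"ay":0,"az":0,"gripper":0.3},
  {"dx":0,"dy":0,"dz":0,"ax":0,"ay":0,"az":0,"gripper":0.3},
  {"dx":0,"dy":0,"dz":0,"ax":0,"ay":0,"az":0,"gripper":1},
  {"dx":0,"dy":0,"dz":0,"ax":0,"ay":0,"az":0,"gripper":1},
  {"dx":0,"dy":0,"dz":0,"ax":0,"ay":0,"az":0,"gripper":1},
  {"dx":0,"dy":0,"dz":0,"ax":0,"ay":0,"az":0,"gripper":1},
])

```text
clock: 18.65
eef_pos: [587.1, -349.3, -12.8]
eef_rot: [3.141, -0.001, -0.136]
wrist_force: [0.6, 0.9, 4.0]
finger_gap: 41.3
finger_force: 20.0
```

```bash
python3 -c "
from h import *
to((609,-84,60),-.135)"
```

```text
shares dx dy dz [-0.356 -6.645 -1.819] az -0.006 tcp [ 587.1 -349.3  -12.8] [ 3.1412e+00 -9.0000e-04 -1.3600e-01] gap 41.3 F 20.0 [0.6 0.9 4. ] t 18.6
```

Request:
jog_arm([
  {"dx":0,"dy":0,"dz":-0.4,"ax":0,"ay":0,"az":0,"gripper":1},
  {"dx":0,"dy":0,"dz":-0.8,"ax":0,"ay":0,"az":0,"gripper":1},
  {"dx":-0.05,"dy":-0.9,"dz":-0.6,"ax":0,"ay":0,"az":0,"gripper":1},
  {"dx":-0.05,"dy":-0.9,"dz":0,"ax":0,"ay":0,"az":0,"gripper":1},
  {"dx":-0.05,"dy":-0.9,"dz":0,"ax":0,"ay":0,"az":0,"gripper":1},
  {"dx":-0.05,"dy":-0.9,"dz":0,"ax":0,"ay":0,"az":0,"gripper":1},
  {"dx":-0.05,"dy":-0.9,"dz":0,"ax":0,"ay":0,"az":0,"gripper":1},
  {"dx":-0.05,"dy":-0.9,"dz":0,"ax":0,"ay":0,"az":0,"gripper":1},
  {"dx":-0.05,"dy":-0.9,"dz":0,"ax":0,"ay":0,"az":0,"gripper":1},
  {"dx":0,"dy":-0.34,"dz":0,"ax":0,"ay":0,"az":0,"gripper":1},
])

```text
clock: 19.9
eef_pos: [609.2, -82.5, 59.5]
eef_rot: [-3.142, -0.001, -0.134]
wrist_force: [-0.4, -0.2, -0.3]
finger_gap: 41.2
finger_force: 20.0
```

Request:
jog_arm([
  {"dx":0,"dy":0,"dz":0,"ax":0,"ay":0,"az":0,"gripper":1},
  {"dx":0,"dy":0,"dz":0,"ax":0,"ay":0,"az":0,"gripper":1},
])

```text
clock: 20.15
eef_pos: [608.9, -85.2, 58.7]
eef_rot: [3.141, -0.0, -0.137]
wrist_force: [0.4, 0.5, -1.3]
finger_gap: 41.0
finger_force: 20.0
```

```bash
python3 -c "
from chk import *
to((609,-84,2),-.135)
chk(['s4','s5','lid','pin'])"
```

```text
shares dx dy dz [-1.000e-03 -2.900e-02  1.418e+00] az -0.011 tcp [608.9 -85.2  58.7] [ 3.1414e+00 -2.0000e-04 -1.3690e-01] gap 41.0 F 20.0 [ 0.4  0.5 -1.3] t 20.1
s4 1.0 [0 0]
s5 1.0 [0 0]
lid 1.0 [0 0]
pin 0.63 [0 0]
```

Request:
jog_arm([
  {"dx":0,"dy":-0.03,"dz":0.6,"ax":0,"ay":0,"az":0,"gripper":1},
  {"dx":0,"dy":0,"dz":0.5,"ax":0,"ay":0,"az":0,"gripper":1},
  {"dx":0,"dy":0,"dz":0.3,"ax":0,"ay":0,"az":0,"gripper":1},
  {"dx":0,"dy":0,"dz":0,"ax":0,"ay":0,"az":0,"gripper":1},
  {"dx":0,"dy":0,"dz":0,"ax":0,"ay":0,"az":0,"gripper":1},
])

```text
clock: 20.82
eef_pos: [609.4, -83.0, 3.0]
eef_rot: [3.142, -0.001, -0.136]
wrist_force: [-0.1, 0.0, -1.0]
finger_gap: 41.1
finger_force: 20.0
```

Request:
jog_arm([
  {"dx":0,"dy":0,"dz":0,"ax":0,"ay":0,"az":0,"gripper":0.51},
  {"dx":0,"dy":0,"dz":0,"ax":0,"ay":0,"az":0,"gripper":0.51},
  {"dx":0,"dy":0,"dz":-0.3,"ax":0,"ay":0,"az":0,"gripper":0.51},
  {"dx":0,"dy":0,"dz":-0.5,"ax":0,"ay":0,"az":0,"gripper":0.51},
  {"dx":0,"dy":0,"dz":-0.6,"ax":0,"ay":0,"az":0,"gripper":0.51},
  {"dx":0,"dy":0.2,"dz":0,"ax":0,"ay":0,"az":0,"gripper":0.3},
  {"dx":-0.4,"dy":0.9,"dz":0,"ax":0,"ay":0,"az":0,"gripper":0.3},
  {"dx":-0.4,"dy":0.9,"dz":0,"ax":0,"ay":0,"az":0,"gripper":0.3},
  {"dx":-0.4,"dy":0.9,"dz":0,"ax":0,"ay":0,"az":0,"gripper":0.3},
])

```text
clock: 21.95
eef_pos: [544.7, -192.6, 58.3]
eef_rot: [-3.142, 0.0, -0.136]
wrist_force: [0.6, 0.1, -0.2]
finger_gap: 65.9
finger_force: 0.0
```

Request:
jog_arm([
  {"dx":-0.4,"dy":0.9,"dz":0,"ax":0,"ay":0,"az":0,"gripper":0.3},
  {"dx":-0.4,"dy":0.9,"dz":0.3,"ax":0,"ay":0,"az":0,"gripper":0.3},
  {"dx":0,"dy":0.28,"dz":0.4,"ax":0,"ay":0,"az":0,"gripper":0.3},
  {"dx":0,"dy":0,"dz":0,"ax":0,"ay":0,"az":0,"gripper":0.3},
  {"dx":0,"dy":0,"dz":0,"ax":0,"ay":0,"az":0,"gripper":0.3},
])

```text
clock: 22.58
eef_pos: [503.4, -268.6, 30.7]
eef_rot: [-3.141, -0.0, -0.135]
wrist_force: [0.1, 1.0, 0.3]
finger_gap: 65.7
finger_force: 0.0
```

```bash
python3 -c "
from chk import *
to((503,-270.3,-13),-.135); chk(['s5','lid','pin'])"
```

```text
shares dx dy dz [-0.005  0.044  1.091] az -0.0 tcp [ 503.4 -268.6   30.7] [-3.1415 -0.     -0.135 ] gap 65.7 F 0.0 [0.1 1.  0.3] t 22.6
s5 0.35 [0 0]
lid 1.0 [0 0]
pin 0.99 [0 0]
```

Request:
jog_arm([
  {"dx":0,"dy":0.04,"dz":0.6,"ax":0,"ay":0,"az":0,"gripper":0.3},
  {"dx":0,"dy":0,"dz":0.48,"ax":0,"ay":0,"az":0,"gripper":0.3},
  {"dx":0,"dy":0,"dz":0,"ax":0,"ay":0,"az":0,"gripper":0.3},
  {"dx":0,"dy":0,"dz":0,"ax":0,"ay":0,"az":0,"gripper":1},
  {"dx":0,"dy":0,"dz":0,"ax":0,"ay":0,"az":0,"gripper":1},
  {"dx":0,"dy":0,"dz":0,"ax":0,"ay":0,"az":0,"gripper":1},
  {"dx":0,"dy":0,"dz":0,"ax":0,"ay":0,"az":0,"gripper":1},
])

```text
clock: 23.5
eef_pos: [502.9, -271.1, -12.1]
eef_rot: [3.141, -0.001, -0.136]
wrist_force: [0.1, -0.4, 5.0]
finger_gap: 41.1
finger_force: 20.0
```

```bash
python3 -c "
from h import *
to((620.05,-1.1,60),-.135)"
```

```text
shares dx dy dz [ 1.986 -7.085 -1.802] az -0.006 tcp [ 502.9 -271.1  -12.1] [ 3.1413e+00 -9.0000e-04 -1.3600e-01] gap 41.1 F 20.0 [ 0.1 -0.4  5. ] t 23.5
```

Request:
jog_arm([
  {"dx":0,"dy":0,"dz":-0.4,"ax":0,"ay":0,"az":0,"gripper":1},
  {"dx":0,"dy":0,"dz":-0.8,"ax":0,"ay":0,"az":0,"gripper":1},
  {"dx":0.25,"dy":-0.9,"dz":-0.6,"ax":0,"ay":0,"az":0,"gripper":1},
  {"dx":0.25,"dy":-0.9,"dz":0,"ax":0,"ay":0,"az":0,"gripper":1},
  {"dx":0.25,"dy":-0.9,"dz":0,"ax":0,"ay":0,"az":0,"gripper":1},
  {"dx":0.25,"dy":-0.9,"dz":0,"ax":0,"ay":0,"az":0,"gripper":1},
  {"dx":0.25,"dy":-0.9,"dz":0,"ax":0,"ay":0,"az":0,"gripper":1},
  {"dx":0.25,"dy":-0.9,"dz":0,"ax":0,"ay":0,"az":0,"gripper":1},
  {"dx":0.25,"dy":-0.9,"dz":0,"ax":0,"ay":0,"az":0,"gripper":1},
  {"dx":0.23,"dy":-0.78,"dz":0,"ax":0,"ay":0,"az":0,"gripper":1},
])

```text
clock: 24.75
eef_pos: [620.0, 0.2, 60.4]
eef_rot: [-3.142, -0.001, -0.136]
wrist_force: [0.8, -0.6, -0.5]
finger_gap: 40.8
finger_force: 20.0
```

Request:
jog_arm([
  {"dx":0,"dy":0,"dz":0,"ax":0,"ay":0,"az":0,"gripper":1},
  {"dx":0,"dy":0,"dz":0,"ax":0,"ay":0,"az":0,"gripper":1},
])

```text
clock: 25.0
eef_pos: [619.3, -1.7, 59.8]
eef_rot: [3.141, -0.0, -0.136]
wrist_force: [0.8, -0.5, -0.3]
finger_gap: 41.4
finger_force: 20.0
```

```bash
python3 -c "
from chk import *
to((620.05,-1.1,3),-.135); chk(['s5','lid','pin'])"
```

```text
shares dx dy dz [ 0.017 -0.018  1.421] az -0.007 tcp [619.3  -1.7  59.8] [ 3.1415e+00 -2.0000e-04 -1.3610e-01] gap 41.4 F 20.0 [ 0.8 -0.5 -0.3] t 25.0
s5 1.0 [0 0]
lid 0.98 [0 0]
pin 0.16 [0 0]
```

Request:
jog_arm([
  {"dx":0.01,"dy":-0.02,"dz":0.6,"ax":0,"ay":0,"az":0,"gripper":1},
  {"dx":0,"dy":0,"dz":0.5,"ax":0,"ay":0,"az":0,"gripper":1},
  {"dx":0,"dy":0,"dz":0.3,"ax":0,"ay":0,"az":0,"gripper":1},
  {"dx":0,"dy":0,"dz":0,"ax":0,"ay":0,"az":0,"gripper":1},
  {"dx":0,"dy":0,"dz":0,"ax":0,"ay":0,"az":0,"gripper":1},
])

```text
clock: 25.68
eef_pos: [620.3, -0.5, 4.0]
eef_rot: [-3.142, -0.001, -0.136]
wrist_force: [0.2, -0.3, 0.3]
finger_gap: 41.4
finger_force: 20.0
```

Request:
jog_arm([
  {"dx":0,"dy":0,"dz":0,"ax":0,"ay":0,"az":0,"gripper":0.51},
  {"dx":0,"dy":0,"dz":0,"ax":0,"ay":0,"az":0,"gripper":0.51},
  {"dx":0,"dy":0,"dz":-0.3,"ax":0,"ay":0,"az":0,"gripper":0.51},
  {"dx":0,"dy":0,"dz":-0.5,"ax":0,"ay":0,"az":0,"gripper":0.51},
  {"dx":0,"dy":0,"dz":-0.6,"ax":0,"ay":0,"az":0,"gripper":0.51},
  {"dx":0,"dy":0.2,"dz":0,"ax":0,"ay":0,"az":0,"gripper":0.3},
  {"dx":0,"dy":0.9,"dz":0,"ax":0,"ay":0,"az":0,"gripper":0.3},
  {"dx":0,"dy":0.9,"dz":0,"ax":0,"ay":0,"az":0,"gripper":0.3},
  {"dx":-0.05,"dy":0.9,"dz":0,"ax":0,"ay":0,"az":0,"gripper":0.3},
  {"dx":-0.05,"dy":0.9,"dz":0,"ax":0,"ay":0,"az":0,"gripper":0.3},
])

```text
clock: 26.92
eef_pos: [594.7, -151.9, 59.0]
eef_rot: [-3.142, 0.0, -0.136]
wrist_force: [-0.1, 0.9, -0.1]
finger_gap: 65.7
finger_force: 0.0
```

Request:
jog_arm([
  {"dx":-0.05,"dy":0.9,"dz":0,"ax":0,"ay":0,"az":0,"gripper":0.3},
  {"dx":0,"dy":0.9,"dz":0,"ax":0,"ay":0,"az":0,"gripper":0.3},
  {"dx":0,"dy":0.9,"dz":0.3,"ax":0,"ay":0,"az":0,"gripper":0.3},
  {"dx":0,"dy":0.28,"dz":0.4,"ax":0,"ay":0,"az":0,"gripper":0.3},
  {"dx":0,"dy":0,"dz":0,"ax":0,"ay":0,"az":0,"gripper":0.3},
  {"dx":0,"dy":0,"dz":0,"ax":0,"ay":0,"az":0,"gripper":0.3},
])

```text
clock: 27.68
eef_pos: [577.6, -267.2, 31.5]
eef_rot: [-3.141, 0.0, -0.135]
wrist_force: [-1.2, -0.1, 0.7]
finger_gap: 66.1
finger_force: 0.0
```

```bash
python3 -c "
from chk import *
to((577.6,-268.6,-13),-.135); chk(['lid','pin'])"
```

```text
shares dx dy dz [0.006 0.034 1.113] az 0.0 tcp [ 577.6 -267.2   31.5] [-3.1414e+00  1.0000e-04 -1.3500e-01] gap 66.1 F 0.0 [-1.2 -0.1  0.7] t 27.7
lid 1.0 [0 0]
pin 0.97 [0 0]
```

Request:
jog_arm([
  {"dx":0,"dy":0.04,"dz":0.6,"ax":0,"ay":0,"az":0,"gripper":0.3},
  {"dx":0,"dy":0,"dz":0.5,"ax":0,"ay":0,"az":0,"gripper":0.3},
  {"dx":0,"dy":0,"dz":0,"ax":0,"ay":0,"az":0,"gripper":0.3},
  {"dx":0,"dy":0,"dz":0,"ax":0,"ay":0,"az":0,"gripper":1},
  {"dx":0,"dy":0,"dz":0,"ax":0,"ay":0,"az":0,"gripper":1},
  {"dx":0,"dy":0,"dz":0,"ax":0,"ay":0,"az":0,"gripper":1},
  {"dx":0,"dy":0,"dz":0,"ax":0,"ay":0,"az":0,"gripper":1},
])

```text
clock: 28.6
eef_pos: [577.3, -270.0, -12.0]
eef_rot: [3.141, -0.001, -0.136]
wrist_force: [-0.3, 0.5, 4.0]
finger_gap: 41.0
finger_force: 20.0
```

```bash
python3 -c "
from h import *
to((609,-84,70),-.135)"
```

```text
shares dx dy dz [ 0.154 -4.714 -2.05 ] az -0.006 tcp [ 577.3 -270.   -12. ] [ 3.1413e+00 -9.0000e-04 -1.3600e-01] gap 41.0 F 20.0 [-0.3  0.5  4. ] t 28.6
```

Request:
jog_arm([
  {"dx":0,"dy":0,"dz":-0.4,"ax":0,"ay":0,"az":0,"gripper":1},
  {"dx":0,"dy":0,"dz":-0.9,"ax":0,"ay":0,"az":0,"gripper":1},
  {"dx":0.05,"dy":-0.9,"dz":-0.6,"ax":0,"ay":0,"az":0,"gripper":1},
  {"dx":0.05,"dy":-0.9,"dz":0,"ax":0,"ay":0,"az":0,"gripper":1},
  {"dx":0.05,"dy":-0.9,"dz":0,"ax":0,"ay":0,"az":0,"gripper":1},
  {"dx":0,"dy":-0.9,"dz":0,"ax":0,"ay":0,"az":0,"gripper":1},
  {"dx":0,"dy":-0.9,"dz":0,"ax":0,"ay":0,"az":0,"gripper":1},
  {"dx":0,"dy":-0.22,"dz":0,"ax":0,"ay":0,"az":0,"gripper":1},
  {"dx":0,"dy":0,"dz":0,"ax":0,"ay":0,"az":0,"gripper":1},
  {"dx":0,"dy":0,"dz":0,"ax":0,"ay":0,"az":0,"gripper":1},
])

```text
clock: 29.85
eef_pos: [608.5, -84.7, 63.6]
eef_rot: [3.141, -0.0, -0.137]
wrist_force: [0.4, 0.3, -0.1]
finger_gap: 40.7
finger_force: 20.0
```

```bash
python3 -c "
from chk import *
to((609,-84,13),-.135); chk(['lid','pin'])"
```

```text
shares dx dy dz [ 0.01  -0.02   1.264] az -0.012 tcp [608.5 -84.7  63.6] [ 3.1415e+00 -1.0000e-04 -1.3710e-01] gap 40.7 F 20.0 [ 0.4  0.3 -0.1] t 29.9
lid 1.0 [0 0]
pin 0.63 [0 0]
```

Request:
jog_arm([
  {"dx":0.01,"dy":-0.02,"dz":0.6,"ax":0,"ay":0,"az":0,"gripper":1},
  {"dx":0,"dy":0,"dz":0.4,"ax":0,"ay":0,"az":0,"gripper":1},
  {"dx":0,"dy":0,"dz":0.25,"ax":0,"ay":0,"az":0,"gripper":1},
  {"dx":0,"dy":0,"dz":0,"ax":0,"ay":0,"az":0,"gripper":1},
  {"dx":0,"dy":0,"dz":0,"ax":0,"ay":0,"az":0,"gripper":1},
])

```text
clock: 30.52
eef_pos: [609.4, -83.0, 14.0]
eef_rot: [3.142, -0.001, -0.136]
wrist_force: [-0.2, -0.6, -0.3]
finger_gap: 41.1
finger_force: 20.0
```

Request:
jog_arm([
  {"dx":0,"dy":0,"dz":0,"ax":0,"ay":0,"az":0,"gripper":0.51},
  {"dx":0,"dy":0,"dz":0,"ax":0,"ay":0,"az":0,"gripper":0.51},
  {"dx":0,"dy":0,"dz":-0.3,"ax":0,"ay":0,"az":0,"gripper":0.51},
  {"dx":0,"dy":0,"dz":-0.6,"ax":0,"ay":0,"az":0,"gripper":0.51},
  {"dx":0,"dy":0,"dz":-0.8,"ax":0,"ay":0,"az":0,"gripper":0.51},
  {"dx":-0.2,"dy":-0.9,"dz":0,"ax":0,"ay":0,"az":0,"gripper":0.6},
  {"dx":-0.2,"dy":-0.9,"dz":0,"ax":0,"ay":0,"az":0,"gripper":0.6},
  {"dx":-0.2,"dy":-0.9,"dz":0,"ax":0,"ay":0,"az":0,"gripper":0.6},
  {"dx":-0.2,"dy":-0.9,"dz":0,"ax":0,"ay":0,"az":0,"gripper":0.6},
  {"dx":-0.2,"dy":-0.9,"dz":0,"ax":0,"ay":0,"az":0,"gripper":0.6},
])

```text
clock: 31.78
eef_pos: [593.9, 102.1, 82.4]
eef_rot: [-3.141, -0.001, -0.136]
wrist_force: [0.1, -0.2, 0.8]
finger_gap: 37.7
finger_force: 0.0
```

Request:
jog_arm([
  {"dx":-0.2,"dy":-0.9,"dz":0,"ax":0,"ay":0,"az":0,"gripper":0.6},
  {"dx":-0.2,"dy":-0.9,"dz":0,"ax":0,"ay":0,"az":0,"gripper":0.6},
  {"dx":-0.2,"dy":-0.9,"dz":0,"ax":0,"ay":0,"az":0,"gripper":0.6},
  {"dx":0,"dy":0,"dz":0,"ax":0,"ay":0,"az":-0.8,"gripper":0.6},
  {"dx":0,"dy":0,"dz":0,"ax":0,"ay":0,"az":-0.8,"gripper":0.6},
  {"dx":0,"dy":0,"dz":0,"ax":0,"ay":0,"az":-0.75,"gripper":0.6},
  {"dx":0,"dy":0,"dz":0,"ax":0,"ay":0,"az":0,"gripper":0.6},
])

```text
clock: 32.65
eef_pos: [584.9, 211.3, 82.2]
eef_rot: [-3.142, -0.001, 0.273]
wrist_force: [0.1, -0.2, 0.7]
finger_gap: 38.0
finger_force: 0.0
```

```bash
python3 - <<'E'
from chk import *
to((568.3,248.7,-7),.274); chk(['pin'])
o=[]
for n,(u,v,w,h) in(("top",(270,165,130,100)),("scene",(260,250,130,100))):
    c=cams.camera(n)
    o.append(cv2.resize(c["image"][v:v+h,u:u+w,::-1],(w*3,h*3),interpolation=cv2.INTER_CUBIC))
cv2.imwrite("pics/c1.png",np.hstack(o))
E
```

```text
shares dx dy dz [-0.146 -1.013  2.23 ] az -0.003 tcp [584.9 211.3  82.2] [-3.1416e+00 -8.0000e-04  2.7350e-01] gap 38.0 F 0.0 [ 0.1 -0.2  0.7] t 32.6
pin 0.17 [0 0]
```

View pics/c1.png

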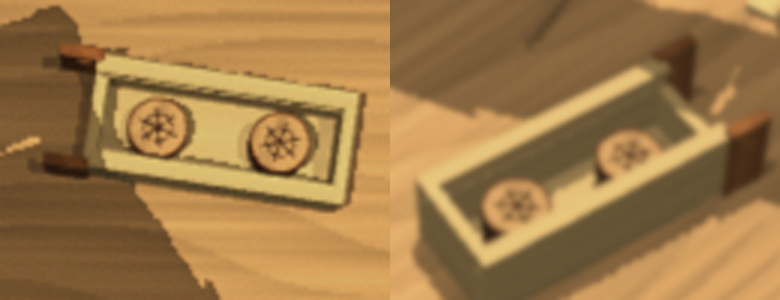

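Both stacks lie flat well below the groove, three slices near (283,142) and two near (158,127) in the crop. Now the lid.

Request:
jog_arm([
  {"dx":-0.07,"dy":-0.5,"dz":0,"ax":0,"ay":0,"az":0,"gripper":0.6},
  {"dx":-0.07,"dy":-0.51,"dz":0.2,"ax":0,"ay":0,"az":0,"gripper":0.6},
  {"dx":0,"dy":0,"dz":0.6,"ax":0,"ay":0,"az":0,"gripper":0.6},
  {"dx":0,"dy":0,"dz":0,"ax":0,"ay":0,"az":0,"gripper":0.6},
  {"dx":0,"dy":0,"dz":0,"ax":0,"ay":0,"az":0,"gripper":0.6},
])

```text
clock: 33.42
eef_pos: [568.4, 249.1, 49.9]
eef_rot: [-3.142, -0.001, 0.274]
wrist_force: [-0.4, -0.3, 0.0]
finger_gap: 37.5
finger_force: 0.0
```

```bash
python3 - <<'E'
from chk import *
to((568.3,248.7,-8),.274)
c=cams.camera("scene");print(proj(c,(568.3,248.7,33)))
cv2.imwrite("pics/l1.png",cv2.resize(c["image"][150:290,340:480,::-1],None,fx=4,fy=4,interpolation=cv2.INTER_CUBIC))
E
```

```text
shares dx dy dz [-0.006  0.01   1.448] az 0.002 tcp [568.4 249.1  49.9] [-3.1415e+00 -5.0000e-04  2.7440e-01] gap 37.5 F 0.0 [-0.4 -0.3  0. ] t 33.4
[409.7639885  223.32282698]
```

View pics/l1.png

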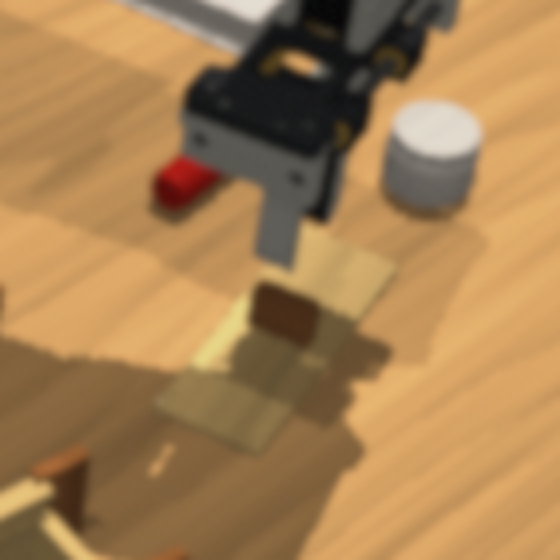

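The lid has not moved, and its block sits at the predicted pixel (279,293). Descend and grip.

Request:
jog_arm([
  {"dx":0,"dy":0.01,"dz":0.6,"ax":0,"ay":0,"az":0,"gripper":0.6},
  {"dx":0,"dy":0,"dz":0.5,"ax":0,"ay":0,"az":0,"gripper":0.6},
  {"dx":0,"dy":0,"dz":0.32,"ax":0,"ay":0,"az":0,"gripper":0.6},
  {"dx":0,"dy":0,"dz":0,"ax":0,"ay":0,"az":0,"gripper":0.6},
  {"dx":0,"dy":0,"dz":0,"ax":0,"ay":0,"az":0,"gripper":1},
  {"dx":0,"dy":0,"dz":0,"ax":0,"ay":0,"az":0,"gripper":1},
  {"dx":0,"dy":0,"dz":0,"ax":0,"ay":0,"az":0,"gripper":1},
  {"dx":0,"dy":0,"dz":0,"ax":0,"ay":0,"az":0,"gripper":1},
], squeeze=40)

```text
clock: 34.48
eef_pos: [568.7, 248.2, -7.0]
eef_rot: [-3.142, -0.001, 0.274]
wrist_force: [-1.3, -0.8, 3.8]
finger_gap: 11.3
finger_force: 40.0
```

```bash
python3 - <<'E'
from h import *
to((568.3,248.7,-7),.274)
E
```

```text
shares dx dy dz [-0.008 -0.014  0.001] az 0.001 tcp [568.7 248.2  -7. ] [-3.1415e+00 -7.0000e-04  2.7420e-01] gap 11.3 F 40.0 [-1.3 -0.8  3.8] t 34.5
```

Lid gripped (11.3 mm at 40 N), with its underside at TCP+7. Lift, turn to the case's yaw and move in front of the mouth.

Request:
jog_arm([
  {"dx":0,"dy":0,"dz":-0.3,"ax":0,"ay":0,"az":0,"gripper":1},
  {"dx":0,"dy":0,"dz":-0.6,"ax":0,"ay":0,"az":0,"gripper":1},
  {"dx":0,"dy":0,"dz":-0.6,"ax":0,"ay":0,"az":0,"gripper":1},
  {"dx":0,"dy":0,"dz":0,"ax":0,"ay":0,"az":0.6,"gripper":1},
  {"dx":0,"dy":0,"dz":0,"ax":0,"ay":0,"az":0.6,"gripper":1},
  {"dx":0,"dy":0,"dz":0,"ax":0,"ay":0,"az":0.6,"gripper":1},
  {"dx":0,"dy":0,"dz":0,"ax":0,"ay":0,"az":0.54,"gripper":1},
  {"dx":0,"dy":0,"dz":0,"ax":0,"ay":0,"az":0,"gripper":1},
])

```text
clock: 35.48
eef_pos: [568.5, 248.2, 53.1]
eef_rot: [-3.141, -0.0, -0.134]
wrist_force: [-0.1, 0.1, -0.6]
finger_gap: 11.5
finger_force: 40.0
```

Request:
jog_arm([
  {"dx":0.5,"dy":0.5,"dz":0,"ax":0,"ay":0,"az":0,"gripper":1},
  {"dx":0.5,"dy":0.5,"dz":0,"ax":0,"ay":0,"az":0,"gripper":1},
  {"dx":0.5,"dy":0.5,"dz":0,"ax":0,"ay":0,"az":0,"gripper":1},
  {"dx":0.5,"dy":0.48,"dz":0,"ax":0,"ay":0,"az":0,"gripper":1},
  {"dx":0.1,"dy":0,"dz":0,"ax":0,"ay":0,"az":0,"gripper":1},
  {"dx":0,"dy":0,"dz":0,"ax":0,"ay":0,"az":0,"gripper":1},
  {"dx":0,"dy":0,"dz":0,"ax":0,"ay":0,"az":0,"gripper":1},
])

```text
clock: 36.35
eef_pos: [640.7, 159.2, 52.6]
eef_rot: [-3.142, 0.0, -0.133]
wrist_force: [0.9, 0.1, -0.0]
finger_gap: 11.7
finger_force: 40.0
```

```bash
python3 - <<'E'
from h import *
to((641.7,158.5,34.5),-.135)
c=cams.camera("top");s=manip.read_state();p=s["eef_pos"].copy();zt=p[2]+13
x=np.array([.9909,-.1346,0]);y=np.array([.1346,.9909,0])
for a,b in((-30,-83),(30,-83),(30,83),(-30,83)):
    q=p+a*x+b*y;q[2]=zt;print(np.round(proj(c,q),1))
big=c["image"][120:260,180:400,::-1]
cv2.imwrite("pics/l2.png",cv2.resize(big,None,fx=3.6,fy=3.6,interpolation=cv2.INTER_CUBIC))
E
```

```text
shares dx dy dz [0.028 0.015 0.453] az 0.013 tcp [640.7 159.2  52.6] [-3.1416e+00  2.0000e-04 -1.3270e-01] gap 11.7 F 40.0 [ 0.9  0.1 -0. ] t 36.4
[281.3 213.3]
[285.8 183.7]
[203.1 171.2]
[198.1 200.8]
```

View pics/l2.png

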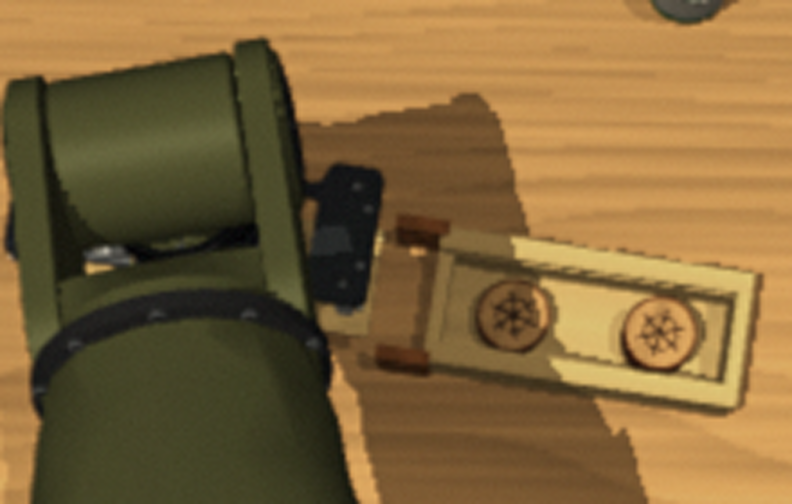

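One lid end shows at crop (367,337) and (383,232), within 1 mm of prediction. Shift slightly in +x, lower to groove height and enter slowly.

Request:
jog_arm([
  {"dx":0.04,"dy":0,"dz":0.25,"ax":0,"ay":0,"az":0.01,"gripper":1},
  {"dx":0,"dy":0,"dz":0.2,"ax":0,"ay":0,"az":0,"gripper":1},
  {"dx":0,"dy":0,"dz":0,"ax":0,"ay":0,"az":0,"gripper":1},
  {"dx":0,"dy":0,"dz":0,"ax":0,"ay":0,"az":0,"gripper":1},
  {"dx":0,"dy":0.2,"dz":0,"ax":0,"ay":0,"az":0,"gripper":1},
  {"dx":0,"dy":0.2,"dz":0,"ax":0,"ay":0,"az":0,"gripper":1},
  {"dx":0,"dy":0.2,"dz":0,"ax":0,"ay":0,"az":0,"gripper":1},
  {"dx":0,"dy":0,"dz":0,"ax":0,"ay":0,"az":0,"gripper":1},
])

```text
clock: 37.4
eef_pos: [639.5, 133.6, 34.7]
eef_rot: [3.142, -0.0, -0.137]
wrist_force: [-0.4, -0.5, -0.8]
finger_gap: 11.7
finger_force: 40.0
```

```bash
python3 - <<'E'
from h import *
C=np.array([614.4,-42.7]);y=np.array([.1346,.9909])
to((*(C+4*y),34.5),-.135)
E
```

```text
shares dx dy dz [-0.02   4.352  0.005] az -0.011 tcp [639.5 133.6  34.7] [ 3.1416e+00 -1.0000e-04 -1.3690e-01] gap 11.7 F 40.0 [-0.4 -0.5 -0.8] t 37.4
```

Request:
jog_arm([
  {"dx":0,"dy":0.15,"dz":0,"ax":0,"ay":0,"az":0,"gripper":1},
  {"dx":0,"dy":0.15,"dz":0,"ax":0,"ay":0,"az":0,"gripper":1},
  {"dx":0,"dy":0.15,"dz":0,"ax":0,"ay":0,"az":0,"gripper":1},
  {"dx":0,"dy":0.15,"dz":0,"ax":0,"ay":0,"az":0,"gripper":1},
  {"dx":0,"dy":0,"dz":0,"ax":0,"ay":0,"az":0,"gripper":1},
])

```text
clock: 38.02
eef_pos: [636.2, 110.2, 34.6]
eef_rot: [-3.142, -0.0, -0.137]
wrist_force: [0.0, -0.5, -0.8]
finger_gap: 12.0
finger_force: 40.0
```

```bash
python3 - <<'E'
from h import *
C=np.array([614.4,-42.7]);y=np.array([.1346,.9909])
to((*(C+4*y),34.5),-.135)
E
```

```text
shares dx dy dz [-2.000e-02  3.761e+00  3.000e-03] az -0.009 tcp [636.2 110.2  34.6] [-3.1416 -0.     -0.1365] gap 12.0 F 40.0 [ 0.  -0.5 -0.8] t 38.0
```

It's in the groove with no resistance. Continue.

Request:
jog_arm([
  {"dx":0,"dy":0.3,"dz":0,"ax":0,"ay":0,"az":0,"gripper":1},
  {"dx":0,"dy":0.3,"dz":0,"ax":0,"ay":0,"az":0,"gripper":1},
  {"dx":0,"dy":0.3,"dz":0,"ax":0,"ay":0,"az":0,"gripper":1},
  {"dx":0,"dy":0.3,"dz":0,"ax":0,"ay":0,"az":0,"gripper":1},
  {"dx":0,"dy":0.3,"dz":0,"ax":0,"ay":0,"az":0,"gripper":1},
  {"dx":0,"dy":0,"dz":0,"ax":0,"ay":0,"az":0,"gripper":1},
])

```text
clock: 38.78
eef_pos: [628.1, 50.3, 34.6]
eef_rot: [3.142, -0.0, -0.137]
wrist_force: [0.8, -0.3, -1.2]
finger_gap: 11.7
finger_force: 40.0
```

Request:
jog_arm([
  {"dx":0,"dy":0.3,"dz":0,"ax":0,"ay":0,"az":0,"gripper":1},
  {"dx":0,"dy":0.3,"dz":0,"ax":0,"ay":0,"az":0,"gripper":1},
  {"dx":0,"dy":0.3,"dz":0,"ax":0,"ay":0,"az":0,"gripper":1},
  {"dx":0,"dy":0.3,"dz":0,"ax":0,"ay":0,"az":0,"gripper":1},
  {"dx":0,"dy":0.3,"dz":0,"ax":0,"ay":0,"az":0,"gripper":1},
  {"dx":0,"dy":0.3,"dz":0,"ax":0,"ay":0,"az":0,"gripper":1},
  {"dx":0,"dy":0,"dz":0,"ax":0,"ay":0,"az":0,"gripper":1},
])

```text
clock: 39.65
eef_pos: [618.2, -21.0, 34.6]
eef_rot: [-3.142, -0.0, -0.137]
wrist_force: [0.1, -0.3, -0.5]
finger_gap: 11.8
finger_force: 40.0
```

```bash
python3 - <<'E'
from chk import *
C=np.array([614.4,-42.7]);y=np.array([.1346,.9909])
to((*(C+4*y),34.5),-.135);chk(['pin'])
E
```

```text
shares dx dy dz [-0.021  0.45   0.002] az -0.012 tcp [618.2 -21.   34.6] [-3.1416 -0.     -0.1371] gap 11.8 F 40.0 [ 0.1 -0.3 -0.5] t 39.6
pin 0.2 [0 0]
```

Request:
jog_arm([
  {"dx":0,"dy":0.2,"dz":0,"ax":0,"ay":0,"az":0,"gripper":1},
  {"dx":0,"dy":0.15,"dz":0,"ax":0,"ay":0,"az":0,"gripper":1},
  {"dx":0,"dy":0.05,"dz":0,"ax":0,"ay":0,"az":0,"gripper":1},
  {"dx":0,"dy":0,"dz":0,"ax":0,"ay":0,"az":0,"gripper":1},
])

```text
clock: 40.2
eef_pos: [616.1, -36.1, 34.5]
eef_rot: [-3.142, 0.0, -0.136]
wrist_force: [1.0, -0.4, -1.6]
finger_gap: 11.5
finger_force: 40.0
```

Request:
jog_arm([
  {"dx":0,"dy":0.05,"dz":0,"ax":0,"ay":0,"az":0,"gripper":1},
  {"dx":0,"dy":0.03,"dz":0,"ax":0,"ay":0,"az":0,"gripper":1},
  {"dx":0,"dy":0,"dz":0,"ax":0,"ay":0,"az":0,"gripper":1},
])

```text
clock: 40.58
eef_pos: [615.9, -38.6, 34.7]
eef_rot: [-3.141, -0.0, -0.136]
wrist_force: [1.0, 4.9, -0.8]
finger_gap: 11.6
finger_force: 40.0
```

Contact at the expected home position. A bit more push, then release and rise.

Request:
jog_arm([
  {"dx":0,"dy":0.03,"dz":0.02,"ax":0,"ay":0,"az":0,"gripper":1},
  {"dx":0,"dy":0,"dz":0,"ax":0,"ay":0,"az":0,"gripper":1},
  {"dx":0,"dy":0,"dz":0,"ax":0,"ay":0,"az":0,"gripper":1},
])

```text
clock: 40.95
eef_pos: [616.0, -38.6, 34.4]
eef_rot: [-3.139, -0.001, -0.135]
wrist_force: [0.2, 13.4, 5.6]
finger_gap: 11.5
finger_force: 40.0
```

Request:
jog_arm([
  {"dx":0,"dy":0,"dz":0,"ax":0,"ay":0,"az":0,"gripper":0.6},
  {"dx":0,"dy":0,"dz":0,"ax":0,"ay":0,"az":0,"gripper":0.6},
  {"dx":0,"dy":0,"dz":-0.4,"ax":0,"ay":0,"az":0,"gripper":0.6},
  {"dx":0,"dy":0,"dz":-0.8,"ax":0,"ay":0,"az":0,"gripper":0.6},
  {"dx":-1,"dy":0,"dz":-0.5,"ax":0,"ay":0,"az":0,"gripper":0.6},
  {"dx":-1,"dy":0,"dz":0,"ax":0,"ay":0,"az":0,"gripper":0.6},
  {"dx":-1,"dy":0.5,"dz":0,"ax":0,"ay":0,"az":0,"gripper":0.6},
  {"dx":-1,"dy":0.8,"dz":0,"ax":0,"ay":0,"az":0,"gripper":0.6},
  {"dx":0,"dy":0.8,"dz":0,"ax":0,"ay":0,"az":-1,"gripper":0.6},
  {"dx":0,"dy":0,"dz":0,"ax":0,"ay":0,"az":-1,"gripper":0.6},
])

```text
clock: 42.2
eef_pos: [445.5, -103.7, 103.2]
eef_rot: [3.14, -0.002, 0.216]
wrist_force: [0.7, 0.9, 0.0]
finger_gap: 37.7
finger_force: 0.0
```

Request:
jog_arm([
  {"dx":0,"dy":0,"dz":0,"ax":0,"ay":0,"az":-1,"gripper":0.6},
  {"dx":0,"dy":0,"dz":0,"ax":0,"ay":0,"az":-1,"gripper":0.6},
  {"dx":0,"dy":0,"dz":0,"ax":0,"ay":0,"az":-1,"gripper":0.6},
  {"dx":0,"dy":0,"dz":0,"ax":0,"ay":0,"az":-1,"gripper":0.6},
  {"dx":0,"dy":0,"dz":0,"ax":0,"ay":0,"az":-1,"gripper":0.6},
  {"dx":0,"dy":0,"dz":0,"ax":0,"ay":0,"az":-1,"gripper":0.6},
  {"dx":0,"dy":0,"dz":0,"ax":0,"ay":0,"az":-1,"gripper":0.6},
  {"dx":0,"dy":0,"dz":0,"ax":0,"ay":0,"az":-1,"gripper":0.6},
  {"dx":0,"dy":0,"dz":0,"ax":0,"ay":0,"az":-1,"gripper":0.6},
  {"dx":0,"dy":0,"dz":0,"ax":0,"ay":0,"az":0,"gripper":0.6},
])

```text
clock: 43.45
eef_pos: [445.9, -102.1, 102.6]
eef_rot: [3.141, 0.001, 1.783]
wrist_force: [-0.8, 0.9, 0.3]
finger_gap: 37.3
finger_force: 0.0
```

```bash
python3 - <<'E'
from chk import *
to((455.5,131.2,60),1.912);chk(['pin'])
c=cams.camera("top");cv2.imwrite("pics/x.png",c["image"][:,:,::-1])
c=cams.camera("scene");cv2.imwrite("pics/y.png",c["image"][:,:,::-1])
print("block",proj(c,(615,-38.7,73)))
hsv=cv2.cvtColor(c["image"],cv2.COLOR_RGB2HSV)
m=cv2.inRange(hsv,(5,160,50),(14,240,170))
n,l,st,ce=cv2.connectedComponentsWithStats(m)
for i in range(1,n):
    if st[i,4]>25 and 230<ce[i,0]<420 and 170<ce[i,1]<340: print(st[i],ce[i].round(1))
E
```

```text
shares dx dy dz [5.652 1.461 1.066] az -0.741 tcp [ 445.9 -102.1  102.6] [3.1406e+00 7.0000e-04 1.7826e+00] gap 37.3 F 0.0 [-0.8  0.9  0.3] t 43.5
pin 0.84 [0 0]
block [322.0373351  294.25562786]
[378 181  29  22  57] [390.6 194.3]
[327 200   6  11  39] [329.4 205.4]
[325 220  15  17 125] [332.6 227.7]
[269 222  13   7  75] [274.7 225.4]
[349 263  12  17 102] [356.3 269.6]
[372 288  14  25 223] [378.4 299.8]
[317 290  14  20 154] [323.5 299.2]
```

The lid is home: contact came at y = 4 in the case frame, and its block shows at (323,299) in the scene view. Now over the pin.

Request:
jog_arm([
  {"dx":0.8,"dy":0.2,"dz":0,"ax":0,"ay":0,"az":0,"gripper":0.6},
  {"dx":0.8,"dy":0.2,"dz":0,"ax":0,"ay":0,"az":0,"gripper":0.6},
  {"dx":0.8,"dy":0.2,"dz":0,"ax":0,"ay":0,"az":0,"gripper":0.6},
  {"dx":0.8,"dy":0.2,"dz":0,"ax":0,"ay":0,"az":0,"gripper":0.6},
  {"dx":0.8,"dy":0.2,"dz":0,"ax":0,"ay":0,"az":0,"gripper":0.6},
  {"dx":0.8,"dy":0.2,"dz":0.3,"ax":0,"ay":0,"az":0,"gripper":0.6},
  {"dx":0.85,"dy":0.25,"dz":0.5,"ax":0,"ay":0,"az":0,"gripper":0.6},
  {"dx":0,"dy":0,"dz":0.3,"ax":0,"ay":0,"az":-0.74,"gripper":0.6},
  {"dx":0,"dy":0,"dz":0,"ax":0,"ay":0,"az":0,"gripper":0.6},
  {"dx":0,"dy":0,"dz":0,"ax":0,"ay":0,"az":0,"gripper":0.6},
])

```text
clock: 44.85
eef_pos: [454.9, 131.0, 58.4]
eef_rot: [3.141, 0.0, 1.909]
wrist_force: [0.4, 1.0, -0.0]
finger_gap: 37.4
finger_force: 0.0
```

```bash
python3 - <<'E'
from h import *
to((456.2,130,-13),1.912)
# pin in the scene view, last free image y.png
c=cams.camera("scene")
for p,z in(((456.2,130),9),((494.9,21.1),9)): print(np.round(proj(c,(*p,z)),1))
im=c["image"][:,:,::-1]
cv2.imwrite("pics/pin1.png",cv2.resize(im[190:280,270:390],None,fx=5,fy=5,interpolation=cv2.INTER_CUBIC))
E
```

```text
shares dx dy dz [-0.035  0.022  1.785] az -0.018 tcp [454.9 131.   58.4] [3.1408e+00 1.0000e-04 1.9088e+00] gap 37.4 F 0.0 [ 0.4  1.  -0. ] t 44.9
[330.  229.1]
[302.7 264.5]
```

View pics/pin1.png

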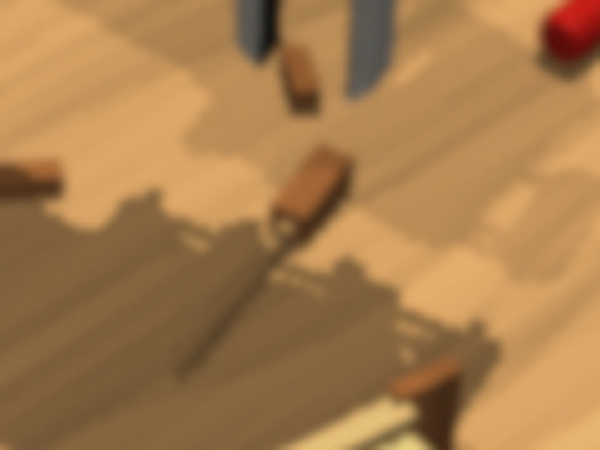

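```bash
python3 - <<'E'
from h import *
s=cams.camera("scene");t=cams.camera("top")
for a,b,z in(((256.3,286.3),(332.6,227.7),15),((310.7,268.2),(306,265),9),((296.5,329.2),(274.7,225.4),10),((232.5,314.8),(329.4,205.4),10)):
    print(ray(t,a,z).round(1),ray(s,b,z).round(1))
p=manip.read_state()["eef_pos"];yw=1.909
X=np.array([np.cos(yw),np.sin(yw),0]);Y=np.array([np.sin(yw),-np.cos(yw),0])
for k in(-8,8):
  for w in(-31.5,-19,19,31.5):
    q=p+k*X+w*Y;q[2]=p[2]+17.5;print(k,w,((proj(s,q)-(270,190)+.5)*5).round(0))
E
```

```text
[455.8 131.6  15. ] [461.  132.7  15. ]
[494.5  21.    9. ] [500.1  25.1   9. ]
[369.5  48.3  10. ] [373.1  49.1  10. ]
[397.2 179.3  10. ] [401.6 178.6  10. ]
-8 -31.5 [230.  61.]
-8 -19 [257.  71.]
-8 19 [341. 103.]
-8 31.5 [369. 114.]
8 -31.5 [249.  39.]
8 -19 [276.  49.]
8 19 [359.  80.]
8 31.5 [387.  90.]
```

The two views differ by about 4 mm at the pin. The handle shows at crop (313,195), and both give the same yaw. Closing will centre the pin, so I aim midway between them.

Request:
jog_arm([
  {"dx":-0.03,"dy":0.07,"dz":0.6,"ax":0,"ay":0,"az":0,"gripper":0.6},
  {"dx":0,"dy":0,"dz":0.6,"ax":0,"ay":0,"az":0,"gripper":0.6},
  {"dx":0,"dy":0,"dz":0.4,"ax":0,"ay":0,"az":0,"gripper":0.6},
  {"dx":0,"dy":0,"dz":0.18,"ax":0,"ay":0,"az":0,"gripper":0.6},
  {"dx":0,"dy":0,"dz":0,"ax":0,"ay":0,"az":0,"gripper":0.6},
  {"dx":0,"dy":0,"dz":0,"ax":0,"ay":0,"az":0,"gripper":0.6},
])

```text
clock: 45.75
eef_pos: [458.0, 131.2, -12.8]
eef_rot: [3.141, 0.0, 1.913]
wrist_force: [-0.1, -0.3, 0.2]
finger_gap: 37.5
finger_force: 0.0
```

Request:
jog_arm([
  {"dx":0,"dy":0,"dz":0,"ax":0,"ay":0,"az":0,"gripper":1},
  {"dx":0,"dy":0,"dz":0,"ax":0,"ay":0,"az":0,"gripper":1},
  {"dx":0,"dy":0,"dz":0,"ax":0,"ay":0,"az":0,"gripper":1},
  {"dx":0,"dy":0,"dz":0,"ax":0,"ay":0,"az":0,"gripper":1},
], squeeze=40)

```text
clock: 46.25
eef_pos: [457.7, 131.1, -13.2]
eef_rot: [3.141, 0.0, 1.913]
wrist_force: [-0.6, 0.5, 4.6]
finger_gap: 17.3
finger_force: 40.0
```

```bash
python3 - <<'E'
from h import *
to((456.2,130,-13),1.912)
E
```

```text
shares dx dy dz [-0.013 -0.045 -0.005] az 0.006 tcp [457.7 131.1 -13.2] [3.1413 0.     1.913 ] gap 17.3 F 40.0 [-0.6  0.5  4.6] t 46.2
```

Pin gripped: 17.3 mm at 40 N. Lift and turn until the shaft points along the case's +x.

Request:
jog_arm([
  {"dx":0,"dy":0,"dz":-0.4,"ax":0,"ay":0,"az":0,"gripper":1},
  {"dx":0,"dy":0,"dz":-0.5,"ax":0,"ay":0,"az":0,"gripper":1},
  {"dx":0,"dy":0,"dz":0,"ax":0,"ay":0,"az":-0.9,"gripper":1},
  {"dx":0,"dy":0,"dz":0,"ax":0,"ay":0,"az":-0.9,"gripper":1},
  {"dx":0,"dy":0,"dz":0,"ax":0,"ay":0,"az":-0.9,"gripper":1},
  {"dx":0,"dy":0,"dz":0,"ax":0,"ay":0,"az":-0.9,"gripper":1},
  {"dx":0,"dy":0,"dz":0,"ax":0,"ay":0,"az":-0.9,"gripper":1},
  {"dx":0,"dy":0,"dz":0,"ax":0,"ay":0,"az":-0.9,"gripper":1},
  {"dx":0,"dy":0,"dz":0,"ax":0,"ay":0,"az":-0.87,"gripper":1},
  {"dx":0,"dy":0,"dz":0,"ax":0,"ay":0,"az":0,"gripper":1},
])

```text
clock: 47.5
eef_pos: [457.8, 131.1, 23.3]
eef_rot: [3.141, 0.001, 3.006]
wrist_force: [0.1, 0.5, -0.6]
finger_gap: 17.7
finger_force: 40.0
```

```bash
python3 - <<'E'
from h import *
to((464.1,76.6,22.8),3.007)
E
```

```text
shares dx dy dz [-0.341 -1.329  0.012] az -0.003 tcp [457.8 131.1  23.3] [3.1414e+00 6.0000e-04 3.0064e+00] gap 17.7 F 40.0 [ 0.1  0.5 -0.6] t 47.5
```

Request:
jog_arm([
  {"dx":0,"dy":-0.4,"dz":0.01,"ax":0,"ay":0,"az":0,"gripper":1},
  {"dx":0,"dy":-0.5,"dz":0,"ax":0,"ay":0,"az":0,"gripper":1},
  {"dx":-0.1,"dy":-0.43,"dz":0,"ax":0,"ay":0,"az":0,"gripper":1},
  {"dx":-0.1,"dy":0,"dz":0,"ax":0,"ay":0,"az":0,"gripper":1},
  {"dx":0,"dy":0,"dz":0,"ax":0,"ay":0,"az":0,"gripper":1},
  {"dx":0,"dy":0,"dz":0,"ax":0,"ay":0,"az":0,"gripper":1},
])

```text
clock: 48.25
eef_pos: [458.3, 77.6, 22.1]
eef_rot: [3.142, -0.0, 3.007]
wrist_force: [0.4, 0.5, -1.0]
finger_gap: 17.7
finger_force: 40.0
```

```bash
python3 - <<'E'
from h import *
to((464.1,76.6,22.8),3.007)
# shaft: bright/edge profile across its predicted line, both views, against the pin-free picture
X=np.array([.9909,-.1346,0]);Y=np.array([.1346,.9909,0]);p=manip.read_state()["eef_pos"]
for n,f in(("top","x"),("scene","y")):
    c=cams.camera(n);a=c["image"][:,:,::-1].astype(float);b=cv2.imread(f"pics/{f}.png").astype(float)
    ca=cv2.cvtColor(a.astype(np.uint8),cv2.COLOR_BGR2LAB).astype(float)
    for k in(60,80,100,110,114,118,124):
        row=[]
        for w in range(-12,13,2):
            q=p+k*X+w*Y;q[2]=p[2]+22.2
            u=proj(c,q);row.append(int(cv2.getRectSubPix(ca[...,0].astype(np.float32),(1,1),(float(u[0]),float(u[1])))[0,0]))
        print(n,k,row)
E
```

```text
shares dx dy dz [-0.147 -0.006 -0.017] az 0.002 tcp [458.3  77.6  22.1] [ 3.1416e+00 -1.0000e-04  3.0073e+00] gap 17.7 F 40.0 [ 0.4  0.5 -1. ] t 48.2
top 60 [90, 92, 93, 85, 71, 71, 77, 83, 105, 124, 111, 94, 102]
top 80 [87, 112, 152, 146, 94, 78, 80, 98, 122, 134, 135, 140, 153]
top 100 [92, 120, 148, 141, 129, 135, 139, 122, 116, 127, 127, 130, 138]
top 110 [81, 106, 137, 142, 126, 125, 129, 129, 141, 149, 149, 150, 150]
top 114 [96, 129, 151, 152, 149, 149, 149, 147, 148, 146, 147, 147, 146]
top 118 [138, 146, 147, 146, 145, 145, 145, 147, 146, 146, 146, 146, 146]
top 124 [157, 148, 141, 138, 141, 145, 152, 155, 146, 140, 139, 142, 151]
scene 60 [123, 115, 102, 89, 85, 88, 95, 99, 97, 90, 85, 83, 83]
scene 80 [159, 158, 149, 130, 111, 101, 101, 104, 105, 105, 99, 96, 98]
scene 100 [165, 171, 170, 153, 133, 126, 137, 150, 152, 141, 129, 121, 118]
scene 110 [166, 171, 178, 178, 168, 154, 147, 149, 159, 170, 176, 178, 181]
scene 114 [166, 174, 181, 183, 177, 167, 161, 163, 172, 180, 182, 182, 181]
scene 118 [161, 166, 172, 175, 176, 172, 171, 171, 172, 172, 171, 172, 170]
scene 124 [162, 164, 166, 159, 140, 132, 132, 136, 138, 138, 139, 137, 135]
```

The shaft lies on its predicted line in both views, with the tip at about 114 mm. Advance into the near hole.

Request:
jog_arm([
  {"dx":-0.2,"dy":0,"dz":-0.015,"ax":0,"ay":0,"az":0,"gripper":1},
  {"dx":-0.2,"dy":0,"dz":0,"ax":0,"ay":0,"az":0,"gripper":1},
  {"dx":-0.1,"dy":0,"dz":0,"ax":0,"ay":0,"az":0,"gripper":1},
  {"dx":-0.1,"dy":0,"dz":0,"ax":0,"ay":0,"az":0,"gripper":1},
  {"dx":0,"dy":0,"dz":0,"ax":0,"ay":0,"az":0,"gripper":1},
])

```text
clock: 48.98
eef_pos: [482.3, 74.0, 22.7]
eef_rot: [-3.142, -0.0, 3.007]
wrist_force: [0.6, 0.0, -0.4]
finger_gap: 17.5
finger_force: 40.0
```

Request:
jog_arm([
  {"dx":-0.1,"dy":0,"dz":0,"ax":0,"ay":0,"az":0,"gripper":1},
  {"dx":-0.1,"dy":0,"dz":0,"ax":0,"ay":0,"az":0,"gripper":1},
  {"dx":-0.1,"dy":0,"dz":0,"ax":0,"ay":0,"az":0,"gripper":1},
  {"dx":0,"dy":0,"dz":0,"ax":0,"ay":0,"az":0,"gripper":1},
])

```text
clock: 49.48
eef_pos: [494.3, 72.4, 22.7]
eef_rot: [3.142, 0.0, 3.007]
wrist_force: [-0.5, 0.0, -0.3]
finger_gap: 17.7
finger_force: 40.0
```

```bash
python3 - <<'E'
from h import *
to((565.2,62.9,22.8),3.007)
E
```

```text
shares dx dy dz [-1.789  0.002 -0.003] az 0.001 tcp [494.3  72.4  22.7] [3.1416 0.     3.0072] gap 17.7 F 40.0 [-0.5  0.  -0.3] t 49.5
```

Request:
jog_arm([
  {"dx":-0.25,"dy":0,"dz":0,"ax":0,"ay":0,"az":0,"gripper":1},
  {"dx":-0.25,"dy":0,"dz":0,"ax":0,"ay":0,"az":0,"gripper":1},
  {"dx":-0.25,"dy":0,"dz":0,"ax":0,"ay":0,"az":0,"gripper":1},
  {"dx":-0.25,"dy":0,"dz":0,"ax":0,"ay":0,"az":0,"gripper":1},
  {"dx":-0.2,"dy":0,"dz":0,"ax":0,"ay":0,"az":0,"gripper":1},
  {"dx":0,"dy":0,"dz":0,"ax":0,"ay":0,"az":0,"gripper":1},
])

```text
clock: 50.22
eef_pos: [542.0, 66.0, 22.6]
eef_rot: [3.142, -0.0, 3.007]
wrist_force: [0.1, 0.2, -1.0]
finger_gap: 17.7
finger_force: 40.0
```

Request:
jog_arm([
  {"dx":-0.1,"dy":0,"dz":0,"ax":0,"ay":0,"az":0,"gripper":1},
  {"dx":-0.1,"dy":0,"dz":0,"ax":0,"ay":0,"az":0,"gripper":1},
  {"dx":-0.1,"dy":0,"dz":0,"ax":0,"ay":0,"az":0,"gripper":1},
  {"dx":0,"dy":0,"dz":0,"ax":0,"ay":0,"az":0,"gripper":1},
])

```text
clock: 50.72
eef_pos: [553.7, 64.4, 22.7]
eef_rot: [3.142, 0.0, 3.007]
wrist_force: [-0.1, -0.4, -0.0]
finger_gap: 17.7
finger_force: 40.0
```

```bash
python3 - <<'E'
from h import *
to((565.2,62.9,22.8),3.007)
E
```

```text
shares dx dy dz [-0.289  0.002 -0.001] az 0.001 tcp [553.7  64.4  22.7] [3.1416e+00 1.0000e-04 3.0072e+00] gap 17.7 F 40.0 [-0.1 -0.4 -0. ] t 50.7
```

Request:
jog_arm([
  {"dx":-0.08,"dy":0,"dz":0,"ax":0,"ay":0,"az":0,"gripper":1},
  {"dx":-0.08,"dy":0,"dz":0,"ax":0,"ay":0,"az":0,"gripper":1},
  {"dx":-0.04,"dy":0,"dz":0,"ax":0,"ay":0,"az":0,"gripper":1},
  {"dx":0,"dy":0,"dz":0,"ax":0,"ay":0,"az":0,"gripper":1},
])

```text
clock: 51.22
eef_pos: [561.5, 63.3, 22.7]
eef_rot: [-3.142, -0.0, 3.007]
wrist_force: [0.6, 0.5, 0.1]
finger_gap: 18.0
finger_force: 40.0
```

Request:
jog_arm([
  {"dx":-0.04,"dy":0,"dz":0,"ax":0,"ay":0,"az":0,"gripper":1},
  {"dx":-0.03,"dy":0,"dz":0,"ax":0,"ay":0,"az":0,"gripper":1},
  {"dx":0,"dy":0,"dz":0,"ax":0,"ay":0,"az":0,"gripper":1},
])

```text
clock: 51.6
eef_pos: [564.3, 63.0, 22.7]
eef_rot: [3.142, 0.0, 3.007]
wrist_force: [0.4, -0.5, 0.1]
finger_gap: 17.5
finger_force: 40.0
```

Request:
jog_arm([
  {"dx":-0.04,"dy":0,"dz":0,"ax":0,"ay":0,"az":0,"gripper":1},
  {"dx":0,"dy":0,"dz":0,"ax":0,"ay":0,"az":0,"gripper":1},
])

```text
clock: 51.85
eef_pos: [565.9, 62.8, 22.7]
eef_rot: [3.142, 0.0, 3.007]
wrist_force: [-0.6, -0.6, 0.1]
finger_gap: 17.8
finger_force: 40.0
```

Request:
jog_arm([
  {"dx":-0.04,"dy":0,"dz":0,"ax":0,"ay":0,"az":0,"gripper":1},
  {"dx":0,"dy":0,"dz":0,"ax":0,"ay":0,"az":0,"gripper":1},
])

```text
clock: 52.1
eef_pos: [567.5, 62.5, 22.7]
eef_rot: [3.142, 0.0, 3.007]
wrist_force: [-0.0, -0.1, -0.6]
finger_gap: 17.9
finger_force: 40.0
```

Request:
jog_arm([
  {"dx":-0.03,"dy":0,"dz":0,"ax":0,"ay":0,"az":0,"gripper":1},
  {"dx":0,"dy":0,"dz":0,"ax":0,"ay":0,"az":0,"gripper":1},
])

```text
clock: 52.35
eef_pos: [568.0, 62.5, 22.6]
eef_rot: [-3.141, -0.001, 3.007]
wrist_force: [-4.4, 1.1, 2.3]
finger_gap: 17.7
finger_force: 40.0
```

Request:
jog_arm([
  {"dx":-0.04,"dy":0,"dz":0,"ax":0,"ay":0,"az":0,"gripper":1},
  {"dx":0,"dy":0,"dz":0,"ax":0,"ay":0,"az":0,"gripper":1},
])

```text
clock: 52.6
eef_pos: [568.1, 62.5, 22.4]
eef_rot: [-3.141, -0.005, 3.008]
wrist_force: [-17.1, 1.8, 9.7]
finger_gap: 17.8
finger_force: 40.0
```

```bash
python3 - <<'E'
from h import *
to((568,62.5,22.7),3.007)
E
```

```text
shares dx dy dz [ 0.003  0.    -0.006] az 0.003 tcp [568.1  62.5  22.4] [-3.1411 -0.0052  3.0075] gap 17.8 F 40.0 [-17.1   1.8   9.7] t 52.6
```

The handle is firmly against the cheek (17 N, no further travel). Relieve the push, release, rise and retreat.

Request:
jog_arm([
  {"dx":0.03,"dy":0,"dz":0,"ax":0,"ay":0,"az":0,"gripper":1},
  {"dx":0,"dy":0,"dz":0.03,"ax":0,"ay":0,"az":0,"gripper":1},
  {"dx":0,"dy":0,"dz":0,"ax":0,"ay":0,"az":0,"gripper":0.6},
  {"dx":0,"dy":0,"dz":0,"ax":0,"ay":0,"az":0,"gripper":0.6},
  {"dx":0,"dy":0,"dz":0,"ax":0,"ay":0,"az":0,"gripper":0.6},
  {"dx":0,"dy":0,"dz":-0.3,"ax":0,"ay":0,"az":0,"gripper":0.6},
  {"dx":0,"dy":0,"dz":-0.7,"ax":0,"ay":0,"az":0,"gripper":0.6},
  {"dx":0,"dy":0,"dz":-0.9,"ax":0,"ay":0,"az":0,"gripper":0.6},
  {"dx":0.8,"dy":0,"dz":-0.5,"ax":0,"ay":0,"az":0,"gripper":0.6},
])

```text
clock: 53.72
eef_pos: [538.4, 66.5, 120.1]
eef_rot: [3.141, 0.003, 3.007]
wrist_force: [-0.5, 0.0, 0.5]
finger_gap: 37.5
finger_force: 0.0
```

Request:
jog_arm([
  {"dx":0.8,"dy":-0.8,"dz":0,"ax":0,"ay":0,"az":0,"gripper":0.6},
  {"dx":0.8,"dy":-0.8,"dz":0,"ax":0,"ay":0,"az":0,"gripper":0.6},
  {"dx":0.5,"dy":-0.9,"dz":0,"ax":0,"ay":0,"az":0,"gripper":0.6},
  {"dx":0,"dy":-0.9,"dz":0,"ax":0,"ay":0,"az":0,"gripper":0.6},
  {"dx":0,"dy":-0.9,"dz":0,"ax":0,"ay":0,"az":0,"gripper":0.6},
  {"dx":0,"dy":-0.9,"dz":0,"ax":0,"ay":0,"az":0,"gripper":0.6},
  {"dx":0,"dy":0,"dz":0,"ax":0,"ay":0,"az":0,"gripper":0.6},
])

```text
clock: 54.6
eef_pos: [426.1, -129.9, 118.3]
eef_rot: [-3.141, 0.001, 3.005]
wrist_force: [-0.2, -0.0, 0.2]
finger_gap: 37.4
finger_force: 0.0
```

```bash
python3 - <<'E'
from h import *
to((568,62.5,22.7),3.007)
C=np.array([614.4,-42.7,0]);X=np.array([.9909,-.1346,0]);Y=np.array([.1346,.9909,0])
P=lambda x,y,z:C+x*X+y*Y+np.array([0,0,z])
for n in("top","scene"):
    c=cams.camera(n);hsv=cv2.cvtColor(c["image"],cv2.COLOR_RGB2HSV)
    print(n,"expect handle",proj(c,P(-63,98,54)).round(1),"ends",proj(c,P(-85,98,54)).round(1),proj(c,P(-41,98,54)).round(1),"block",proj(c,P(0,4,73)).round(1),"tip",proj(c,P(49,98,44)).round(1))
    m=cv2.inRange(hsv,(5,150,35),(14,245,180));k,l,st,ce=cv2.connectedComponentsWithStats(m)
    for i in range(1,k):
        if st[i,4]>25 and 230<ce[i,0]<420 and 150<ce[i,1]<345: print(st[i],ce[i].round(1))
for q in((614,-42),):pass
E
```

```text
shares dx dy dz [-2.857  5.248  2.391] az -0.014 tcp [ 426.1 -129.9  118.3] [-3.1412e+00  1.1000e-03  3.0046e+00] gap 37.4 F 0.0 [-0.2 -0.   0.2] t 54.6
top expect handle [290.3 231.5] ends [288.6 242.3] [292.  220.6] block [342.  206.1] tip [298.8 177.6]
[290 179  16  10  90] [296.2 182.9]
[339 197   8  19 104] [342.1 206. ]
[284 216  16  28 305] [290.6 228.4]
[226 308  13  15 103] [232.3 315. ]
[289 323  16  13 105] [296.5 329.1]
scene expect handle [343.8 258.4] ends [337.1 251.4] [350.7 265.6] block [322.  294.2] tip [380.1 300.2]
[378 179  29  24  77] [391.6 193.5]
[326 199   7  13  57] [329.4 204.9]
[268 222  14   8  91] [274.7 225.3]
[337 253  25  19 241] [347.7 262.4]
[372 287  14  27 216] [377.7 300.3]
[317 290  14  20 161] [323.6 299.4]
```

Both views agree. The pin handle joins the near cheek and ends where expected, and the lid block is at (342,206) against a predicted (342,206). The robot is clear, so I'm handing in.

```bash
python3 -c "
from cell import job
print(job.sign_off())"
```

```text
the job is handed in; nothing more can be done
None
```

I handed the job in at about 55 s: all five slices are in the case, the lid is fully home and the pin is through both cheeks with its handle against the near one; I never touched the tin or the screwdriver, and sign-off gave no verdict.

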